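Load and tamp the twin pod holder

TASK

Load the coffee machine's twin pod holder: drop one brown coffee pod, lid up, into each of its two pockets, then take the tamper and press both pods down together until both sprung pocket floors bottom out. Stand the tamper back on its grey mat, and leave the green decaf pod in the rack and the cup, syrup bottle and sugar jar where they are.

Things in the scene. Friction and masses are not known exactly. Their poses are not given: they have to be found in the camera images.
- rack: Fixed sloping wooden pod rack, board 236 mm long (its own y) and 74 mm up the slope, 20 mm thick, on low steel feet; highest edge about 81 mm above the counter. Three round bores in a row along its y at -75, 0 and +75 mm, 40 mm wide and 11 mm deep, whose axes lean 30 degrees from vertical towards the rack's own -x (its front, roughly towards the robot). Origin: centre of its underside on the counter, z up.
- pod_a: Brown coffee pod with a copper lid, a plain rigid cylinder 38 mm in diameter and 29.5 mm high with a bevelled foot (33 mm), 20 to 45 g. It starts in any one of the rack's three bores, leaning 30 degrees with it, its lower 11 mm sunk and 18.5 mm standing out of the board. Origin: centre of its underside; z along its axis, towards its lid.
- pod_b: The other brown coffee pod, the same as pod_a; the two are interchangeable.
- pod_decaf: Green decaf pod of the same size, in the remaining bore of the rack. Not wanted: it stays there. Origin: centre of its underside, z towards its lid.
- holder: Fixed aluminium twin pod holder, block 76 mm (x) by 136 mm (y) by 40 mm high, with two round vertical pockets 60 mm apart along its y. Origin: centre of its underside on the counter, z up.
- pocket0 (a point): Centre of the mouth of one pocket, level with the holder's top, 40 mm above the counter, at holder y = -30 mm. Pocket 41 mm wide, with a 2 mm bevel; its orange floor lies 18 mm below the mouth when up, 28 mm when bottomed, so that a pod stands 11.5 mm proud of the block at first and 1.5 mm proud when pressed fully down.
- pocket1 (a point): Centre of the mouth of the other pocket, the same, at holder y = +30 mm.
- floor0 (a joint): How far pocket0's sprung floor is pressed down: 0 up, 0.010 m bottomed out. It takes about 4 N to start it and 6 N to bottom it; stiff friction then keeps it where it was pushed to.
- floor1 (a joint): The same for pocket1's floor.
- tamper: Tamper: flat steel foot 44 mm (x) by 104 mm (y) by 10 mm thick, a short neck, and above it a wooden grip block 22 mm (x) by 56 mm (y) reaching from 24 to 79 mm above the foot's underside; 0.3 kg. Its foot covers both pockets when its y lies along the holder's y. Starts standing on the mat. Origin: centre of the underside of the foot, z up.
- mat: Fixed thin grey mat 110 mm (x) by 160 mm (y), 4 mm thick, on which the tamper stands. Origin: centre of its underside.
- cup: White cup, 76 mm wide and 85 mm high, bystander. Origin: centre of its underside.
- syrup: Clear syrup bottle with a red cap, 60 mm wide and 150 mm high, bystander. Origin: centre of its underside.
- sugar: Small glass sugar jar with a steel lid, 60 mm wide and 70 mm high, bystander. Origin: centre of its underside.
Mind the look-alikes: they are no part of the job. What is shaped like the pod_a but purple is not meant.

How it is judged:
By the outcome, as a careful person would: the job done as asked, in the order asked, and still so for the second after the job is handed in, with the robot touching nothing.
It also fails if it takes over 72 s, if anything falls off the work surface, if the arm or the gripper's body presses on something with over 40 N, if the wrist force passes 120 N, or if a joint passes its speed limit or range.

ROBOT

A 6-joint arm with a two-finger parallel gripper is mounted at the origin on the work surface. World frame = base frame: x ahead of the robot, y to its left, z up, the work surface at z = 0. Lengths are in m, angles in rad, forces in N, time in s.
With the tool pointing down it reaches from about 0.275 to 0.85 m from the base axis. Payload 19 kg.
Tool frame: the origin (TCP) lies on the centre line of the jaws, within the pads' length; the fingertips stand 11 mm ahead of it and the grasp point (between the pads) lies 8 mm behind it; y points along the fingers, x is the direction in which the jaws open and shut, and the axes are right-handed (so a half turn about y gives the same grasp; the last joint's range is limited). The gripper opens to 85 mm and grips with 20 to 120 N. Pads are 22 mm wide; open, the fingers measure 114 mm over their backs; the gripper's body (76 mm by 85 mm) begins 54 mm behind the grasp point. The pads swing forward as they close: fully open they stand 13 mm farther back than shut.
Start: joints at [-1.312, 0.15, 1.437, -0, 1.554, -0.134], TCP at [0.22, -0.531, 0.242] pointing down, gripper open.
Joint ranges: [-2.8, 2.8], [-0.68, 2.1], [0.12, 2.68], [-1.39, 4.53], [0.16, 2.79], [-2.81, 2.81]. Speed limits (rad/s): [1.89, 1.89, 2.22, 3.01, 3.01, 3.01].

INTERFACE

Orientations are given as [roll, pitch, yaw] about the fixed x, y, z axes, in that order (R = Rz(yaw) Ry(pitch) Rx(roll)).
In Python, from rig import arm, capture, find_in, masks_of, place_of gives the robot as it stands.
- The arm moves only by the shell command python3 -m jog 'ROWS' [OPENING] [FORCE]. ROWS is JSON, a list of rows, each an object with "translation": the shift along the world's x, y, z in mm, a list of three; "twist": the turn, a rotation vector about the world's x, y, z in degrees, a list of three. In form: [{"translation": [dx, dy, dz], "twist": [ax, ay, az]}, ...]. A call has 1 to 10 rows; each row is the pose to reach, as a shift and turn from the pose commanded when the call began; what a row does not reach only later rows make up. A row lasts 1/12 s, in which the tool goes at most 41.7 mm and 7.16 degrees, less where a joint would pass 70% of its speed; a pose out of reach is approached as far as the arm can. A call with a gripper value outside its range is refused whole. OPENING is the closure, from 0 (fully open) to 1 (shut), set as the call begins (- or left out, the last holds). The fingers move at their own pace and stop on an object; FORCE is the grip in N (left out, the last holds). Time passes only in rows, so rows that repeat a pose let the fingers close. It gives the time, the measured TCP pose, the force and the opening at its end, in the units of the state.
- arm.state(): the state, without advancing time (a new reading comes with each control period).
- capture(name): name is "scene" or "top" or "wrist"; returns a dict with "image" (384x512x3 uint8, blue, green, red), "camera_matrix" (3x3 intrinsics, pixels), "xyz" and "attitude" of the camera in the world. Camera axes: x right, y down, z forward; pixel columns grow to the right and rows downward; lengths in m; the calibration is good to about 2 mm. A picture is of the moment at which its call begins. There is no depth.
- arm.sign_off(): hands the job in, once; it reports no verdict.
Trained networks look in the newest picture that a camera, given by its name, has taken for a name from the list of things; names that differ only in an ending like _2 or _b are one class to them, and where a whole thing is asked for, a point or a joint stands for the part that bears it (a point fixed in the world has none). Each returns a list of dicts, best first, with "p" (0 to 1); they miss things now and then, are a little off and sometimes report something else, mostly with a low value. They report only what shows in the picture. A call takes as long as a camera call. They do not tell look-alikes from the thing itself.
- find_in(camera, query): "location" ([row, column] in pixels, amid what is visible of it).
- masks_of(camera, query): "mask" (384x512 bool, what is visible of it) and "location" ([row, column] in pixels, amid what is visible of it).
- place_of(camera, query): "location" ([row, column] in pixels: a listed point, or the origin of a listed thing).
The state is a dict: "clock": time; "q": joint angles; "qd": joint speeds; "effort": joint torques, N m; "eef_pos": TCP position; "tcp_rot": TCP orientation; "force": force on the tool from outside, world axes, zero at the start; "torque": the same for the moment, N m; "finger_gap": finger opening in m.
Only numpy, scipy, OpenCV 4.12 (cv2) and the standard library are available. Lean on these libraries where they do the work, as an engineer would, in place of code of your own. Each camera call takes 0.05 s, during which the arm holds its last target.

## Working session

There is one attempt and no reset: what is moved stays moved. The work goes in short steps, Python scripts to look and compute and a shell command to move; the robot and the scene stay as the last step left them, time stands still between calls to the robot, and variables do not carry over. Pictures are saved under pics/ and viewed, and the job is handed in when it is done.

```bash
ls; mkdir -p pics; python3 - <<'E'
from rig import arm,capture
import cv2
print(arm.state())
for n in("scene","top","wrist"):
    c=capture(n); cv2.imwrite(f"pics/{n}0.png",c["image"]); print(n,c["camera_matrix"],c["xyz"],c["attitude"])
E
```

```text
pics
{'clock': 0.0, 'q': array([-1.31199057e+00,  1.50986351e-01,  1.43800698e+00,  1.65690657e-05,
        1.55379333e+00, -1.34007840e-01]), 'qd': array([ 1.47742659e-04, -1.10039932e-03, -4.63781700e-04,  8.42476263e-05,
       -1.60677081e-03,  1.10349623e-03]), 'effort': array([-2.62375572e-03, -7.13060546e+01, -5.70866203e+01, -4.27864425e-04,
        8.97800841e-03,  7.76614911e-06]), 'eef_pos': array([ 0.22002869, -0.53099576,  0.24168722]), 'tcp_rot': array([-1.57062038e+00,  1.18109172e-03, -1.17798292e+00]), 'force': array([ 0.14009997,  0.175778  , -0.54798692]), 'torque': array([-0.06013505, -0.03530117,  0.0372011 ]), 'finger_gap': 0.08505392479313377}
scene [[432.06650608   0.         260.17310505]
 [  0.         432.06650608 192.84416282]
 [  0.           0.           1.        ]] [1.13102012 0.26111435 0.84301034] [-2.47217712  0.01368444  1.8822325 ]
top [[358.91527847   0.         252.97951158]
 [  0.         358.91527847 195.8704823 ]
 [  0.           0.           1.        ]] [0.49387376 0.05955899 0.85132855] [-3.09356092 -0.00388831 -1.56877267]
wrist [[309.54258512   0.         259.38738387]
 [  0.         309.54258512 192.12606911]
 [  0.           0.           1.        ]] [ 0.28645367 -0.50483891  0.37411294] [ 2.85581592e+00  7.84296078e-04 -1.17784031e+00]
```

View pics/scene0.png

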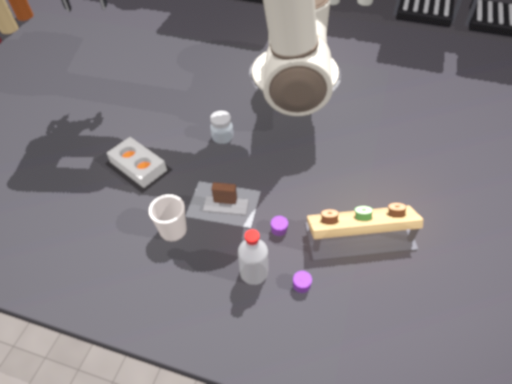

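View pics/top0.png

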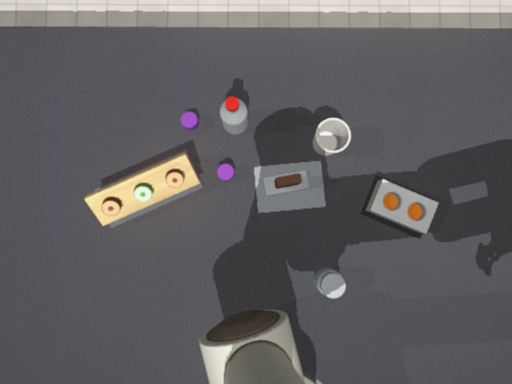

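View pics/wrist0.png

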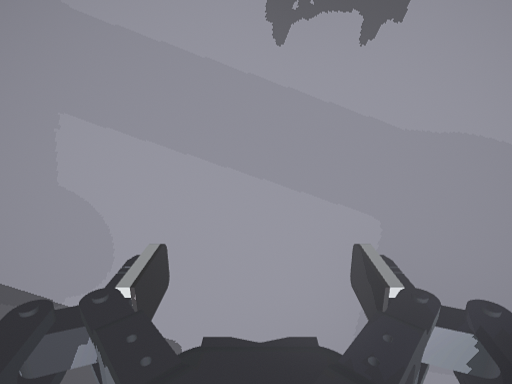

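```bash
cat > h.py <<'E'
import numpy as np, cv2
from scipy.spatial.transform import Rotation as R
from rig import arm,capture,find_in,masks_of,place_of
def cam(c): return c["camera_matrix"],np.array(c["xyz"]),R.from_euler('xyz',c["attitude"]).as_matrix()
def ray(c,px):  # px=(row,col)
    K,t,M=cam(c); d=M@np.linalg.solve(K,[px[1],px[0],1.]); return t,d/np.linalg.norm(d)
def atz(c,px,z):
    t,d=ray(c,px); return t+d*(z-t[2])/d[2]
def proj(c,P):
    K,t,M=cam(c); p=(np.atleast_2d(P)-t)@M@K.T; return p[:,:2]/p[:,2:]  # col,row
def tri(*cp):
    A=np.zeros((3,3));b=np.zeros(3)
    for c,px in cp:
        t,d=ray(c,px);Q=np.eye(3)-np.outer(d,d);A+=Q;b+=Q@t
    X=np.linalg.solve(A,b); return X,[np.linalg.norm((np.eye(3)-np.outer(d,d))@(X-t))*1e3 for t,d in (ray(*q) for q in cp)]
E
python3 - <<'E'
from h import *
import pickle
np.set_printoptions(precision=4,suppress=True)
cs={n:capture(n) for n in("top","scene")}
pickle.dump(cs,open("c0.pkl","wb"))
z={'rack':0,'holder':0,'pocket0':.04,'pocket1':.04,'tamper':.004,'mat':0,'pod_a':.05,'pod_decaf':.05,'cup':0,'syrup':0,'sugar':0}
for q in z:
    for n in cs:
        r=place_of(n,q)
        print(q,n,[(np.round(d["location"],1),round(d["p"],2),atz(cs[n],d["location"],z[q])[:2]) for d in r[:4]])
print(arm.state()["clock"])
E
```

```text
rack top [(array([187.1, 147.9]), 0.74, array([0.5551, 0.3059])), (array([173. , 170.1]), 0.36, array([0.5889, 0.2537]))]
rack scene [(array([236.3, 363. ]), 0.59, array([0.5507, 0.3102]))]
holder top [(array([205.6, 395.9]), 0.65, array([ 0.5124, -0.2832]))]
holder scene [(array([169.7, 137.8]), 0.55, array([ 0.5208, -0.2833]))]
pocket0 top [(array([211.4, 419. ]), 0.8, array([ 0.4985, -0.3192])), (array([201.6, 393.4]), 0.57, array([ 0.5206, -0.2616]))]
pocket0 scene [(array([162.2, 143. ]), 0.97, array([ 0.5232, -0.2568])), (array([150.9, 124.4]), 0.79, array([ 0.5018, -0.3214]))]
pocket1 top [(array([211.4, 419. ]), 0.8, array([ 0.4985, -0.3192])), (array([201.6, 393.4]), 0.57, array([ 0.5206, -0.2616]))]
pocket1 scene [(array([162.2, 143. ]), 0.97, array([ 0.5232, -0.2568])), (array([150.9, 124.4]), 0.79, array([ 0.5018, -0.3214]))]
tamper top [(array([185.2, 282.4]), 0.87, array([ 0.5601, -0.0133]))]
tamper scene [(array([205. , 223.5]), 0.63, array([ 0.5647, -0.0267]))]
mat top [(array([185.6, 289.8]), 0.59, array([ 0.5595, -0.0312])), (array([191.3, 145.1]), 0.43, array([0.54
[... 581 characters left out ...]
146.6]), 0.66, array([0.5522, 0.2944]))]
pod_decaf scene [(array([224.9, 360.2]), 0.77, array([0.5574, 0.2965]))]
cup top [(array([142.5, 325.1]), 0.67, array([ 0.6631, -0.116 ])), (array([188.1, 287.2]), 0.47, array([ 0.5535, -0.025 ])), (array([187.3, 147.9]), 0.45, array([0.5546, 0.3059]))]
cup scene [(array([229.1, 171.2]), 0.98, array([ 0.6642, -0.1201])), (array([224.4, 361.8]), 0.64, array([0.5187, 0.3021]))]
syrup top [(array([120.2, 231.3]), 0.81, array([0.7164, 0.1087]))]
syrup scene [(array([271.8, 252.8]), 0.92, array([0.7127, 0.0975]))]
sugar top [(array([277.6, 325.2]), 0.87, array([ 0.3428, -0.1138]))]
sugar scene [(array([140.6, 218.8]), 0.63, array([ 0.3585, -0.1195]))]
1.35
```

```bash
python3 - <<'E'
import cv2
a=cv2.imread("pics/top0.png"); b=cv2.imread("pics/scene0.png")
cv2.imwrite("pics/rk.png",cv2.resize(a[140:240,70:240],None,fx=4.5,fy=4.5,interpolation=cv2.INTER_CUBIC))
cv2.imwrite("pics/hd.png",cv2.resize(a[110:250,240:450],None,fx=3.5,fy=3.5,interpolation=cv2.INTER_CUBIC))
E
```

```text
(no output)
```

View pics/rk.png

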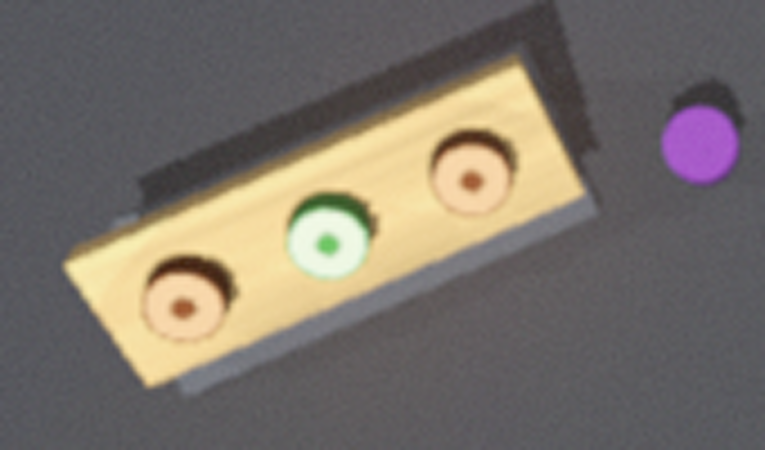

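View pics/hd.png

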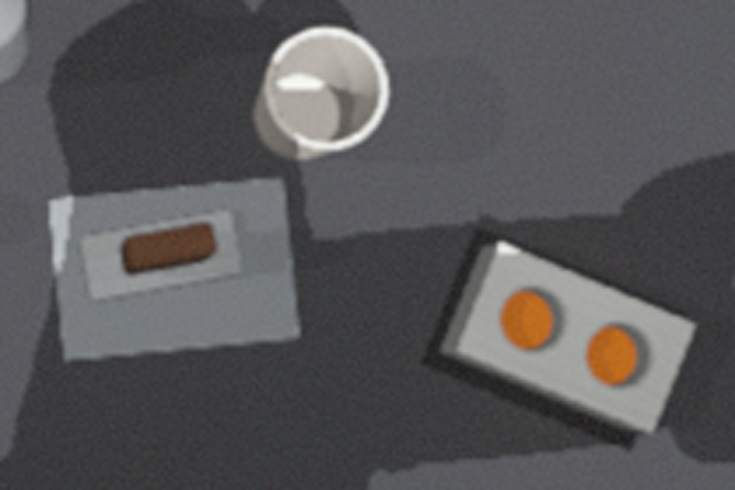

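```bash
python3 - <<'E'
from h import *
import pickle
np.set_printoptions(precision=4,suppress=True)
cs=pickle.load(open("c0.pkl","rb"))
s=cs["scene"]["image"]
cv2.imwrite("pics/sc_r.png",cv2.resize(s[190:265,300:430],None,fx=6,fy=6,interpolation=cv2.INTER_CUBIC))
cv2.imwrite("pics/sc_h.png",cv2.resize(s[125:195,95:190],None,fx=7,fy=7,interpolation=cv2.INTER_CUBIC))
E
```

```text
(no output)
```

View pics/sc_r.png

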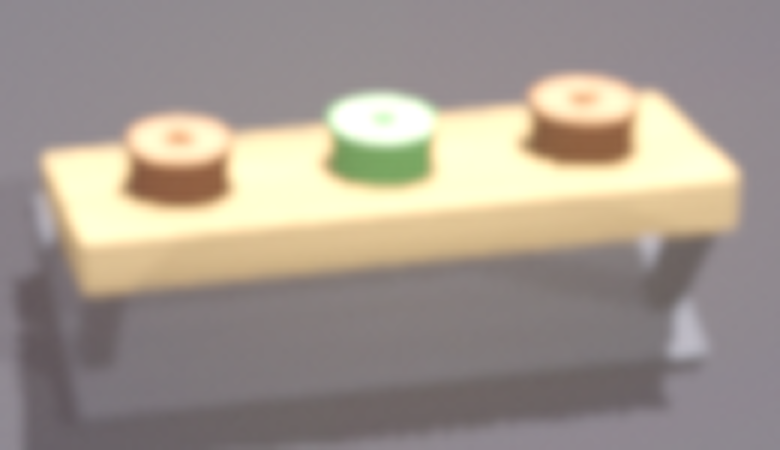

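View pics/sc_h.png

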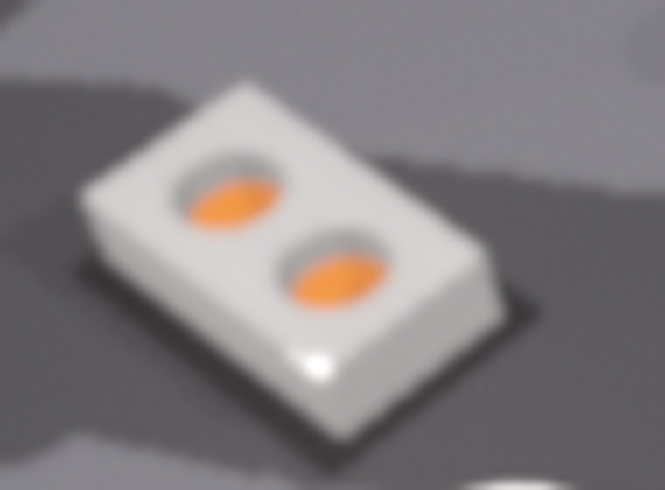

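```bash
cat > fit.py <<'E'
from h import *
import pickle
from scipy.optimize import least_squares
np.set_printoptions(precision=4,suppress=True)
cs=pickle.load(open("c0.pkl","rb"))
def Rz(a): return R.from_euler('z',a).as_matrix()
def pts(n,l,f,o): return [(n,(np.array(p)/f+o)) for p in l]
obs_r=dict(top=np.array([(182,307),(327,243),(471,180)])/4.5+(70,140), scene=np.array([(583,98),(382,119),(180,138)])/6+(300,190))
a=np.radians(30); ax=np.array([-np.sin(a),0,np.cos(a)])
def rackmodel(p): # p x,y,yaw : board-top centre; lids
    c=np.array([0,0,.0625])
    lid=[np.array([0,y,0])+c+ax*.0185 for y in(.075,0,-.075)]
    return np.array(lid)@Rz(p[2]).T+[p[0],p[1],0]
def res(p):
    return np.concatenate([(proj(cs[n],rackmodel(p)+([0,0,p[3]]))-obs_r[n]).ravel() for n in obs_r])
r=least_squares(res,[.55,.3,.4,0]); print("rack",r.x,np.degrees(r.x[2]),"px",r.fun.reshape(-1,2)); print(rackmodel(r.x))
for n in obs_r:
    q=least_squares(lambda p:(proj(cs[n],rackmodel(p))-obs_r[n]).ravel(),[.55,.3,.4]); print(n,q.x)
obs_h=dict(top=np.array([(497,243),(695,323),(652,432),(455,351)])/3.5+(240,110), scene=np.array([(325,375),(83,198),(248,82),(489,248)])/7+(95,125))
hm=np.array([(.038,.068,.04),(.038,-.068,.04),(-.038,-.068,.04),(-.038,.068,.04)])
hmod=lambda p: hm@Rz(p[2]).T+[p[0],p[1],0]
r=least_squares(lambda p:np.concatenate([(proj(cs[n],hmod(p))-obs_h[n]).ravel() for n in obs_h]),[.51,-.29,-.3])
print("holder",r.x,np.degrees(r.x[2]),r.fun.reshape(-1,2))
for n in obs_h:
    q=least_squares(lambda p:(proj(cs[n],hmod(p))-obs_h[n]).ravel(),[.51,-.29,-.3]); print(n,q.x)
for y in(-.03,.03): print("pocket",Rz(r.x[2])@[0,y,.04]+[r.x[0],r.x[1],0])
E
python3 fit.py
```

```text
rack [ 0.5429  0.2992  0.4205 -0.0024] 24.09252741805743 px [[-0.0475 -0.0037]
 [-0.2316  0.1059]
 [-0.336   0.0561]
 [-0.1982  0.1266]
 [-0.1682 -0.0954]
 [-0.2752  0.0457]]
[[0.5038 0.3639 0.0785]
 [0.5344 0.2954 0.0785]
 [0.565  0.227  0.0785]]
top [0.5429 0.298  0.4196]
scene [0.5445 0.2996 0.4229]
holder [ 0.5105 -0.2851 -0.387 ] -22.17362509198864 [[ 0.004  -0.1761]
 [-0.7151 -0.324 ]
 [-0.4097 -0.3097]
 [-0.187  -0.05  ]
 [-0.1445 -0.6569]
 [-0.0709 -0.8954]
 [-0.5175 -0.389 ]
 [-0.4    -0.2232]]
top [ 0.51   -0.2859 -0.3878]
scene [ 0.512  -0.2835 -0.3856]
pocket [ 0.4991 -0.3129  0.04  ]
pocket [ 0.5218 -0.2574  0.04  ]
```

```bash
sed -i 's|^r=least_squares(res|for k,f in(("top",4.5),("scene",6)): obs_r[k]=obs_r[k]+.5/f-.5\nr=least_squares(res|; s|^hm=|for k,f in(("top",3.5),("scene",7)): obs_h[k]=obs_h[k]+.5/f-.5\nhm=|' fit.py; python3 fit.py
```

```text
rack [0.5437 0.2987 0.421  0.0001] 24.12420075077995 px [[ 0.1446 -0.0122]
 [ 0.0583  0.0345]
 [ 0.0506 -0.0776]
 [ 0.1846  0.0675]
 [ 0.1345 -0.1331]
 [-0.0558  0.0299]]
[[0.5046 0.3633 0.0785]
 [0.5353 0.2949 0.0785]
 [0.5659 0.2264 0.0785]]
top [0.5437 0.2989 0.4196]
scene [0.5437 0.2985 0.4228]
holder [ 0.5109 -0.2852 -0.3868] -22.163239869831184 [[ 0.372   0.0108]
 [-0.3445 -0.1481]
 [-0.0331 -0.133 ]
 [ 0.187   0.1378]
 [ 0.1987 -0.1156]
 [ 0.262  -0.3594]
 [-0.1803  0.1381]
 [-0.0529  0.3083]]
top [ 0.5108 -0.2851 -0.3878]
scene [ 0.5109 -0.2853 -0.3853]
pocket [ 0.4995 -0.313   0.04  ]
pocket [ 0.5222 -0.2574  0.04  ]
```

```bash
cat > tgt.py <<'E'
from h import *
np.set_printoptions(precision=4,suppress=True)
RY=0.421; HY=-0.3868
H0=np.array([.4995,-.3130,.04]); H1=np.array([.5222,-.2574,.04])
LA=np.array([.5659,.2264,.0785]); LB=np.array([.5046,.3633,.0785])
def frame(x,y): return np.stack([x,y,np.cross(x,y)],1)
AX=R.from_euler('z',RY).as_matrix()@[-.5,0,np.sqrt(.75)]
R_rack=frame(np.array([np.sin(RY),-np.cos(RY),0]),-AX)
def down(yaw): return frame(np.array([np.cos(yaw),np.sin(yaw),0]),np.array([0,0,-1.]))
def delta(p,M,s=None):
    s=s or arm.state(); M0=R.from_euler('xyz',s["tcp_rot"])
    return np.round((np.array(p)-s["eef_pos"])*1e3,1), np.round((R.from_matrix(M)*M0.inv()).as_rotvec(degrees=True),2)
E
python3 - <<'E'
from tgt import *
print(delta(LA+.08*AX,R_rack), LA+.08*AX, AX)
E
```

```text
(array([309.3, 741.2, -94.5]), array([ 11.87, -27.55,   1.58])) [0.5294 0.2101 0.1478] [-0.4563 -0.2043  0.866 ]
```

```bash
python3 -m jog '[{"translation":[16,38,0],"twist":[0,0,0]},{"translation":[32,76,0],"twist":[0,0,0]},{"translation":[48,114,0],"twist":[0,0,0]},{"translation":[64,152,0],"twist":[0,0,0]},{"translation":[80,190,0],"twist":[0,0,0]},{"translation":[96,228,0],"twist":[0,0,0]},{"translation":[112,266,0],"twist":[0,0,0]},{"translation":[128,304,0],"twist":[0,0,0]},{"translation":[144,342,0],"twist":[0,0,0]},{"translation":[160,380,0],"twist":[0,0,0]}]' 0.4 30
python3 -m jog '[{"translation":[16,38,0],"twist":[1,-3,0]},{"translation":[32,76,0],"twist":[3,-7,0]},{"translation":[48,114,0],"twist":[5,-11,0.5]},{"translation":[64,152,0],"twist":[6.5,-15,0.9]},{"translation":[80,190,0],"twist":[8,-19,1.1]},{"translation":[96,228,0],"twist":[10,-23,1.3]},{"translation":[112,266,0],"twist":[11.9,-27.5,1.6]},{"translation":[128,304,0],"twist":[11.9,-27.5,1.6]},{"translation":[144,342,-20],"twist":[11.9,-27.5,1.6]},{"translation":[149,361,-50],"twist":[11.9,-27.5,1.6]}]'
python3 - <<'E'
from tgt import *
print(delta(LA+.08*AX,R_rack))
E
```

```text
clock: 2.18
eef_pos: [0.3802, -0.1493, 0.2426]
tcp_rot: [-1.57, -0.001, -1.178]
force: [1.7, 0.3, 0.1]
finger_gap: 0.0513
clock: 3.02
eef_pos: [0.531, 0.2132, 0.1955]
tcp_rot: [-1.041, -0.0, -1.148]
force: [2.2, -1.0, 0.3]
finger_gap: 0.0512
(array([ -1.7,  -3.2, -47.7]), array([-0.13,  0.35, -0.12]))
```

```bash
python3 -m jog '[{"translation":[-1,-1,-25],"twist":[0,0,0]},{"translation":[-1,-2,-45],"twist":[0,0,0]},{"translation":[-1,-2,-45],"twist":[0,0,0]},{"translation":[-1,-2,-45],"twist":[0,0,0]}]'
python3 - <<'E'
from tgt import *
print(delta(LA+.08*AX,R_rack))
c=capture("wrist"); im=c["image"].copy(); s=arm.state()
K,t,M=cam(c); T=R.from_euler('xyz',s["tcp_rot"]).as_matrix()
print("cam in tool mm",T.T@(t-s["eef_pos"])*1e3, (T.T@M)[:,2])
for P,col in((LA,(0,0,255)),(LB,(255,0,0))):
    p=proj(c,P)[0]; print(p); cv2.circle(im,tuple(int(round(v)) for v in p),4,col,1)
# lid rim
u=R_rack[:,0];v=R_rack[:,2]
for L in(LA,LB):
    for a in np.linspace(0,6.28,40):
        p=proj(c,L+.019*(u*np.cos(a)+v*np.sin(a)))[0]
        cv2.circle(im,tuple(int(round(q)) for q in p),0,(0,0,255),-1)
cv2.imwrite("pics/w1.png",im)
c=capture("scene"); cv2.imwrite("pics/s1.png",cv2.resize(c["image"][120:290,270:450],None,fx=4,fy=3.5))
E
```

```text
clock: 3.35
eef_pos: [0.5279, 0.2078, 0.1471]
tcp_rot: [-1.049, 0.001, -1.149]
force: [0.2, -0.9, 0.4]
finger_gap: 0.0511
(array([1.5, 2.3, 0.7]), array([-0.01, -0.13, -0.03]))
cam in tool mm [   0.8651 -131.2862   70.8469] [-0.0004  0.9588 -0.2842]
[255.9565 200.949 ]
[ 48.6383 200.8394]
```

View pics/w1.png

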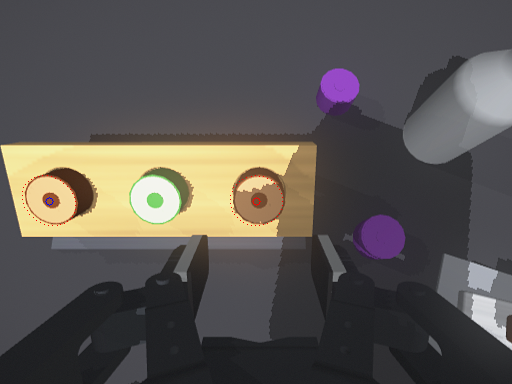

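View pics/s1.png

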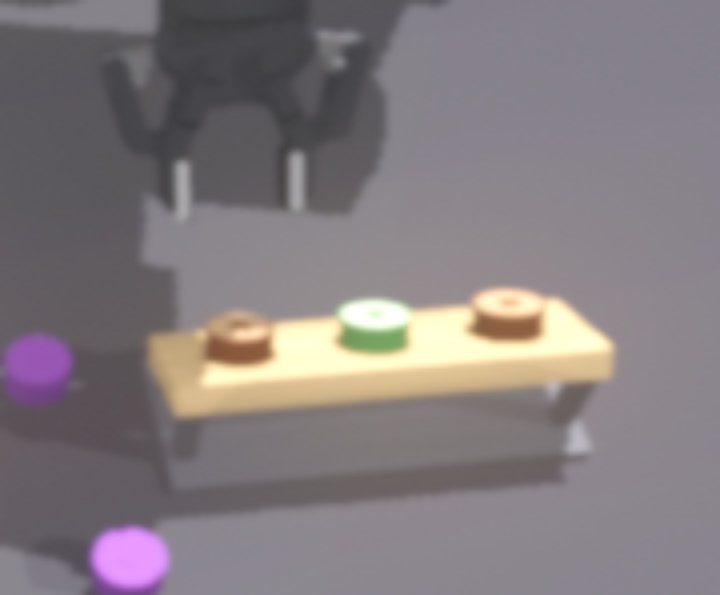

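```bash
python3 - <<'E'
import cv2
a=cv2.imread("pics/w1.png")
cv2.imwrite("pics/w1z.png",cv2.resize(a[160:310,170:360],None,fx=4,fy=4,interpolation=cv2.INTER_CUBIC))
E
```

```text
(no output)
```

View pics/w1z.png

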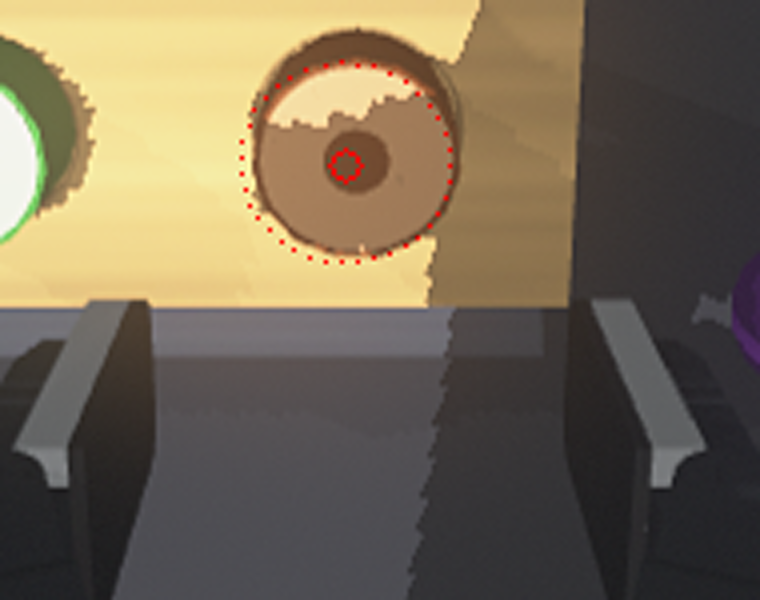

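```bash
python3 - <<'E'
from tgt import *
print(delta(LA-.003*AX,R_rack), delta(LA+.02*AX,R_rack))
E
```

```text
(array([ 38.4,  19.4, -73.3]), array([-0.05,  0.08,  0.  ])) (array([ 27.9,  14.7, -53.4]), array([-0.05,  0.08,  0.  ]))
```

```bash
python3 -m jog '[{"translation":[14,7.5,-26],"twist":[0,0,0]},{"translation":[28,14.7,-53],"twist":[0,0,0]},{"translation":[33,17,-63],"twist":[0,0,0]},{"translation":[38.4,19.4,-73],"twist":[0,0,0]},{"translation":[38.4,19.4,-73],"twist":[0,0,0]},{"translation":[38.4,19.4,-73],"twist":[0,0,0]}]'
python3 - <<'E'
from tgt import *
print(delta(LA-.003*AX,R_rack))
c=capture("wrist"); cv2.imwrite("pics/w2.png",cv2.resize(c["image"][130:330,150:370],None,fx=3.5,fy=3))
c=capture("scene"); cv2.imwrite("pics/s2.png",cv2.resize(c["image"][150:250,290:420],None,fx=6,fy=6))
E
```

```text
clock: 3.95
eef_pos: [0.5668, 0.2271, 0.0753]
tcp_rot: [-1.047, 0.001, -1.149]
force: [-0.1, -1.1, 0.3]
finger_gap: 0.051
(array([ 0.5, -0.1,  0.6]), array([-0.03, -0.02, -0.02]))
```

View pics/w2.png

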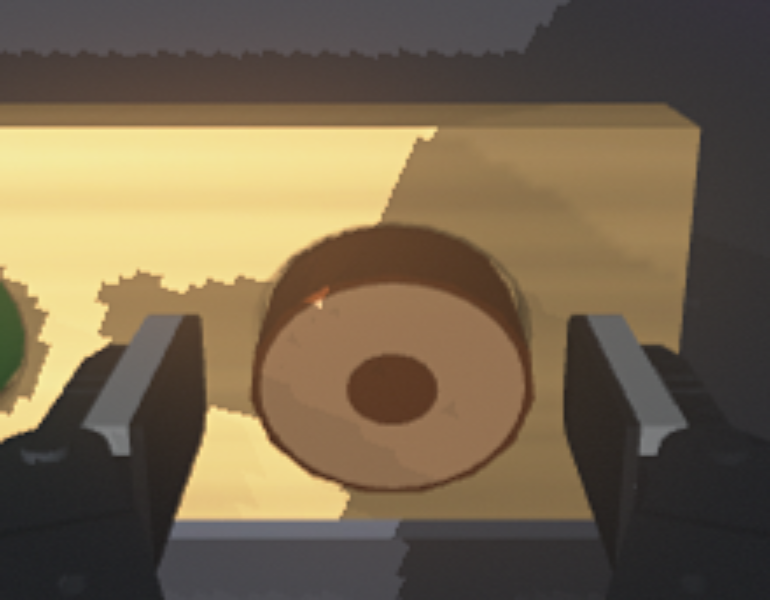

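View pics/s2.png

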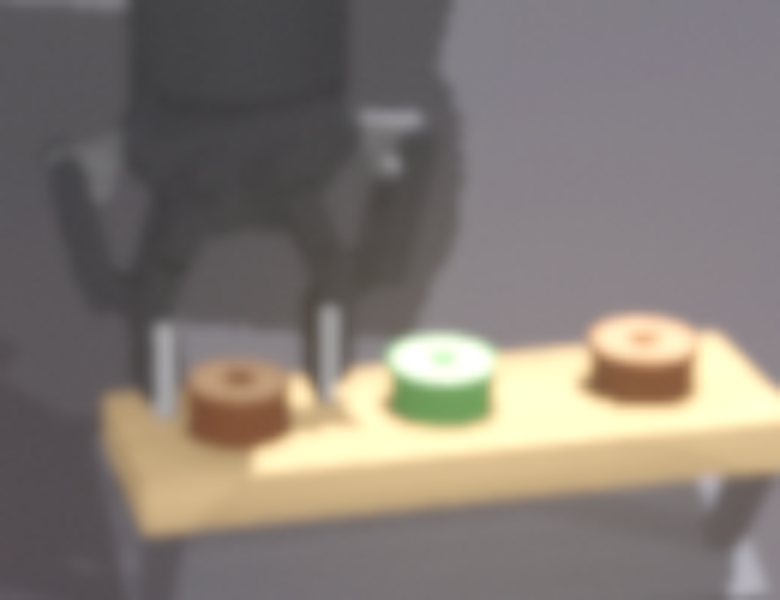

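```bash
python3 -m jog '[{"translation":[0.5,-0.5,0.3],"twist":[0,0,0]},{"translation":[0.5,-0.5,0.3],"twist":[0,0,0]},{"translation":[0.5,-0.5,0.3],"twist":[0,0,0]},{"translation":[0.5,-0.5,0.3],"twist":[0,0,0]},{"translation":[0.5,-0.5,0.3],"twist":[0,0,0]}]' 0.75 30
python3 - <<'E'
from tgt import *
s=arm.state();print(s["finger_gap"],s["force"])
c=capture("wrist"); cv2.imwrite("pics/w3.png",cv2.resize(c["image"][130:330,150:370],None,fx=3.5,fy=3))
E
```

```text
clock: 4.47
eef_pos: [0.5672, 0.2266, 0.0762]
tcp_rot: [-1.046, 0.0, -1.149]
force: [-9.6, -5.5, 12.7]
finger_gap: 0.0365
0.03645908385527918 [-9.6409 -5.5226 12.7226]
```

View pics/w3.png

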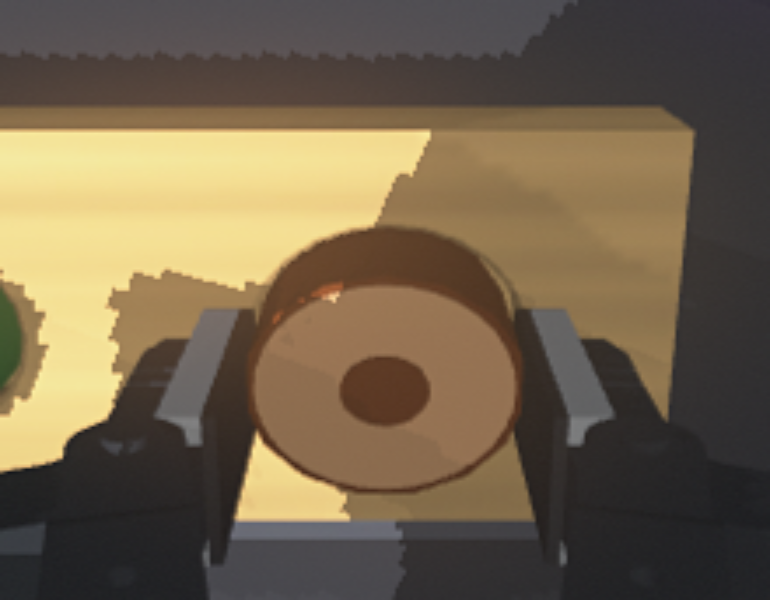

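```bash
python3 -m jog '[{"translation":[-4.5,-2,8.7],"twist":[0,0,0]},{"translation":[-9,-4,17.4],"twist":[0,0,0]},{"translation":[-18,-8,34.8],"twist":[0,0,0]},{"translation":[-32,-14.3,60.6],"twist":[0,0,0]},{"translation":[-46,-20.4,86.6],"twist":[0,0,0]},{"translation":[-46,-20.4,110],"twist":[0,0,0]},{"translation":[-46,-20.4,110],"twist":[0,0,0]}]'
python3 - <<'E'
from tgt import *
s=arm.state();print(s["finger_gap"],s["force"])
c=capture("scene"); cv2.imwrite("pics/s3.png",cv2.resize(c["image"][100:250,290:420],None,fx=5,fy=4))
print(delta(H1+[0,0,.09],down(HY)), H1)
E
```

```text
clock: 5.1
eef_pos: [0.5219, 0.2063, 0.1913]
tcp_rot: [-1.04, -0.001, -1.15]
force: [0.6, 0.5, 0.5]
finger_gap: 0.0364
0.03643825735477286 [0.5903 0.4709 0.4599]
(array([   0.7, -463.6,  -58.7]), array([-22.29,  21.59,  42.64])) [ 0.5222 -0.2574  0.04  ]
```

View pics/s3.png

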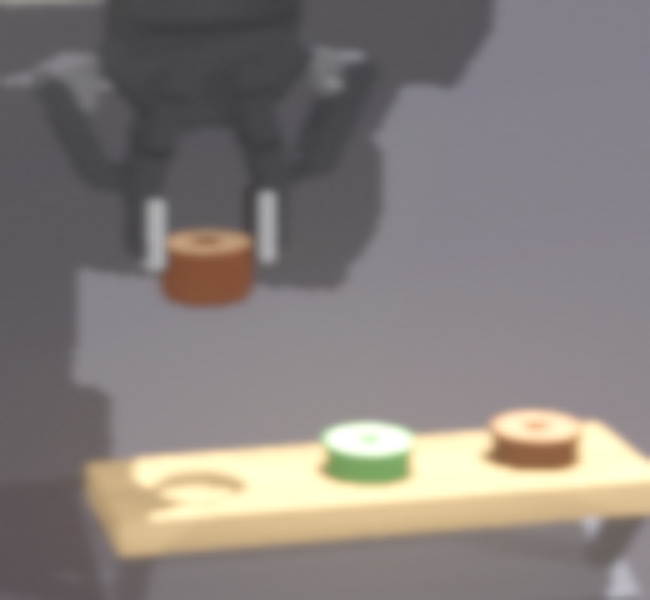

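```bash
python3 -m jog '[{"translation":[0,-40,0],"twist":[-2.2,2.2,4.3]},{"translation":[0,-80,0],"twist":[-4.5,4.3,8.5]},{"translation":[0,-120,0],"twist":[-6.7,6.5,12.8]},{"translation":[0,-160,0],"twist":[-8.9,8.6,17]},{"translation":[0,-200,0],"twist":[-11.1,10.8,21.3]},{"translation":[0,-240,0],"twist":[-13.4,13,25.6]},{"translation":[0,-280,0],"twist":[-15.6,15.1,29.9]},{"translation":[0,-320,0],"twist":[-17.8,17.3,34.1]},{"translation":[0,-360,0],"twist":[-20,19.4,38.4]},{"translation":[0,-400,0],"twist":[-22.3,21.6,42.6]}]'
python3 -m jog '[{"translation":[0.7,-30,0],"twist":[0,0,0]},{"translation":[0.7,-50,-20],"twist":[0,0,0]},{"translation":[0.7,-63,-50],"twist":[0,0,0]},{"translation":[0.7,-63,-58],"twist":[0,0,0]},{"translation":[0.7,-63,-58],"twist":[0,0,0]},{"translation":[0.7,-63,-58],"twist":[0,0,0]}]'
python3 - <<'E'
from tgt import *
import pickle
print(delta(H1+[0,0,.09],down(HY)))
cc={}
for n in("scene","top","wrist"):
    c=capture(n); cc[n]=c
pickle.dump(cc,open("c1.pkl","wb"))
cv2.imwrite("pics/s4.png",cv2.resize(cc["scene"]["image"][80:200,80:210],None,fx=5.5,fy=5.0))
cv2.imwrite("pics/w4.png",cc["wrist"]["image"])
E
```

```text
clock: 5.98
eef_pos: [0.5203, -0.1959, 0.1844]
tcp_rot: [-1.579, 0.003, -0.385]
force: [-0.3, 0.2, -0.9]
finger_gap: 0.0365
clock: 6.48
eef_pos: [0.5215, -0.2561, 0.1269]
tcp_rot: [-1.577, 0.002, -0.388]
force: [-0.1, -0.2, 0.9]
finger_gap: 0.0367
(array([ 0.7, -1.3,  3.1]), array([ 0.26, -0.23,  0.06]))
```

View pics/s4.png

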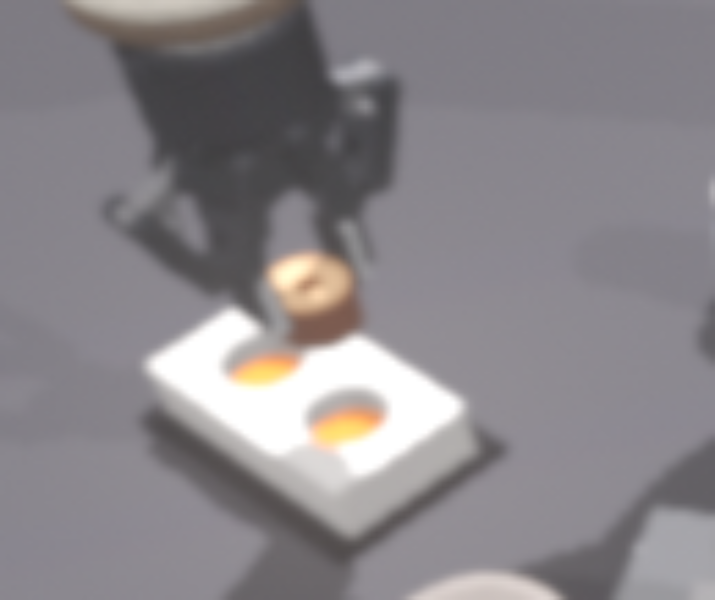

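View pics/w4.png

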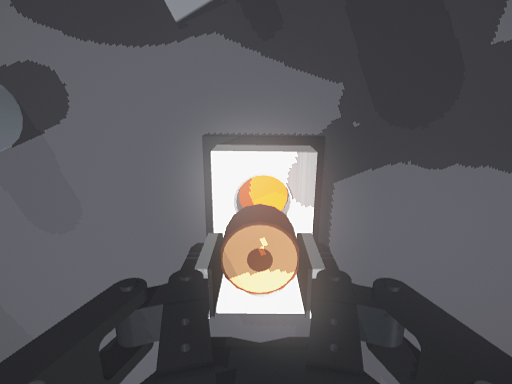

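```bash
python3 - <<'E'
from tgt import *
import pickle
cc=pickle.load(open("c1.pkl","rb"))
s=arm.state();T=R.from_euler('xyz',s["tcp_rot"]).as_matrix()
z=lambda n,a,b,f:cv2.imwrite(n,cv2.resize(a,None,fx=f,fy=f,interpolation=cv2.INTER_CUBIC))
z("pics/s4z.png",cc["scene"]["image"][115:155,115:165],0,14); z("pics/w4z.png",cc["wrist"]["image"][130:330,190:330],0,3)
z("pics/t4z.png",cc["top"]["image"][160:250,350:450],0,6)
X,e=tri((cc["scene"],(136.6,136.3)),(cc["wrist"],(257,260)));print(X,e,T.T@(X-s["eef_pos"])*1e3)
for n in cc: print(n,proj(cc[n],[H0,H1]))
E
```

```text
[ 0.5231 -0.2535  0.131 ] [np.float64(1.7847271070271906), np.float64(1.784727107027223)] [-0.2129 -2.8292  2.8555]
scene [[127.7366 150.9705]
 [142.9671 161.8767]]
top [[416.2512 210.9671]
 [391.5477 200.8862]]
wrist [[259.0528 271.2925]
 [259.0753 200.3671]]
```

View pics/s4z.png

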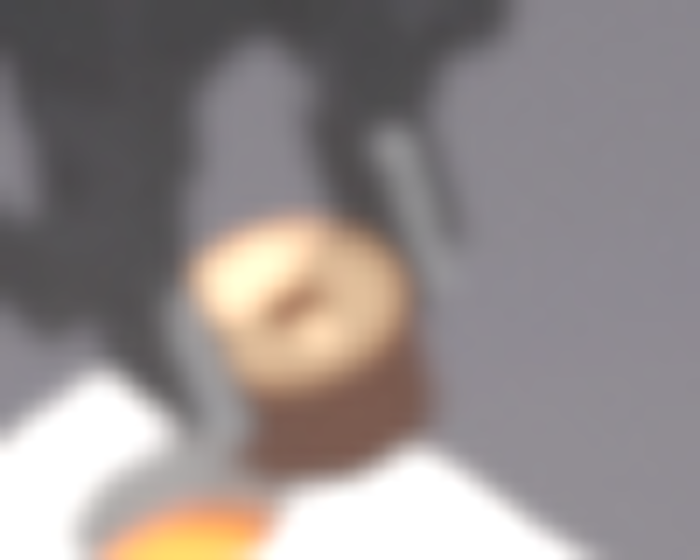

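View pics/w4z.png

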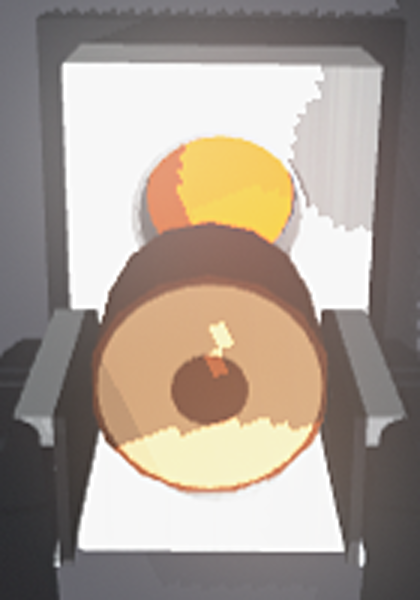

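View pics/t4z.png

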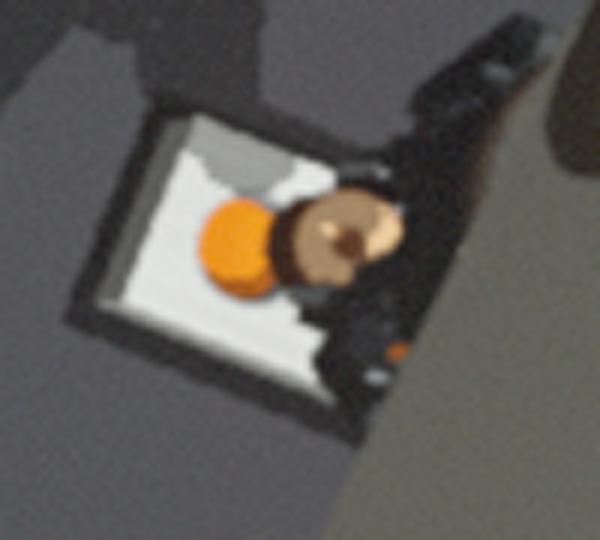

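```bash
python3 - <<'E'
from tgt import *
import pickle
cc=pickle.load(open("c1.pkl","rb"))
s=arm.state();T=R.from_euler('xyz',s["tcp_rot"]).as_matrix();print(s["eef_pos"])
w=(cc["wrist"],(257.7,259.6));a=(cc["scene"],(136.3,136.0));b=(cc["top"],(199.2,407.6))
for q in((a,b),(a,w),(b,w),(a,b,w)):
    X,e=tri(*q);print(X,np.array(e),T.T@(X-s["eef_pos"])*1e3)
E
```

```text
[ 0.5223 -0.2562  0.1282]
[ 0.5223 -0.2536  0.1308] [0.7254 0.7254] [-0.9664 -2.6041  2.4386]
[ 0.523  -0.2538  0.1317] [1.4478 1.4478] [-0.1961 -3.5173  2.5605]
[ 0.5227 -0.2557  0.1294] [0.7156 0.7156] [ 0.2611 -1.2171  0.6676]
[ 0.5227 -0.2542  0.1311] [1.4517 0.1828 1.4707] [-0.4061 -2.9184  2.0578]
```

```bash
python3 -m jog '[{"translation":[-0.8,-3,-25],"twist":[0.2,-0.2,0]},{"translation":[-0.8,-3,-48],"twist":[0.2,-0.2,0]},{"translation":[-0.8,-3,-56],"twist":[0.2,-0.2,0]},{"translation":[-0.8,-3,-61],"twist":[0.2,-0.2,0]},{"translation":[-0.8,-3,-65],"twist":[0.2,-0.2,0]},{"translation":[-0.8,-3,-65],"twist":[0.2,-0.2,0]}]'
python3 - <<'E'
from tgt import *
s=arm.state();print(s["eef_pos"],s["force"],s["torque"])
for n,(r0,r1,c0,c1) in dict(scene=(110,200,90,190),wrist=(130,330,170,350)).items():
    c=capture(n); cv2.imwrite(f"pics/{n}5.png",cv2.resize(c["image"][r0:r1,c0:c1],None,fx=700/(c1-c0),fy=550/(r1-r0)))
E
```

```text
clock: 7.13
eef_pos: [0.5218, -0.2598, 0.0625]
tcp_rot: [-1.572, -0.003, -0.388]
force: [4.6, 0.3, -3.1]
finger_gap: 0.0364
[ 0.5218 -0.2598  0.0625] [ 4.5691  0.3394 -3.0504] [-0.0166 -0.9513 -0.0407]
```

View pics/scene5.png

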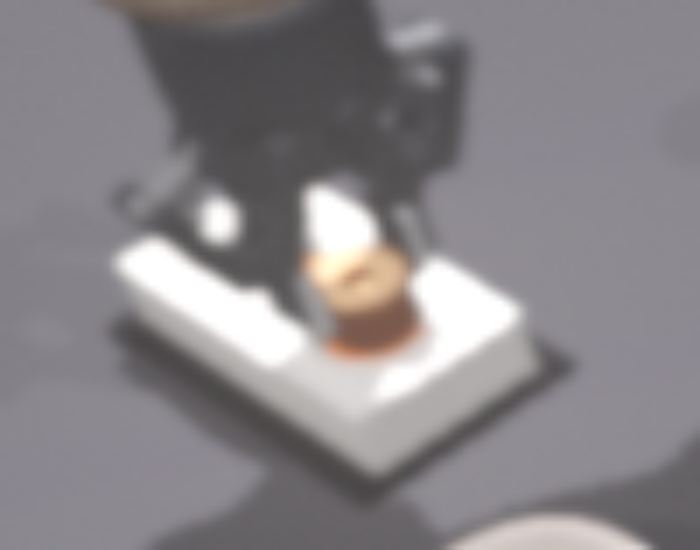

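View pics/wrist5.png

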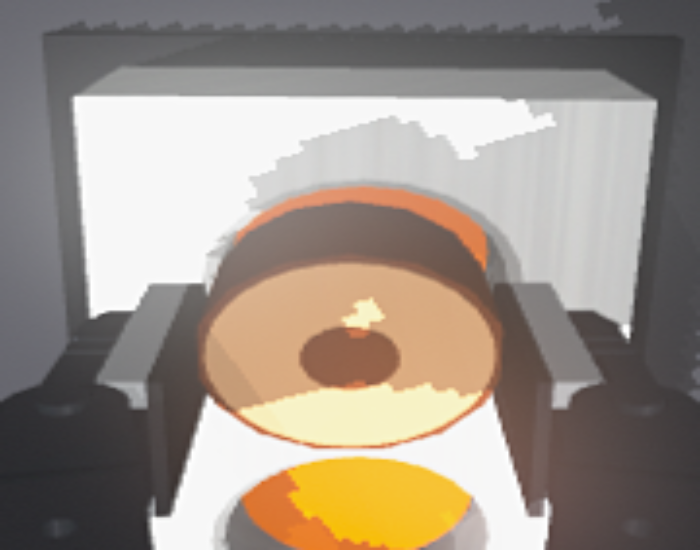

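```bash
python3 -m jog '[{"translation":[1.4,-0.6,0],"twist":[0,0,0]},{"translation":[1.4,-0.6,0],"twist":[0,0,0]}]'
python3 - <<'E'
from tgt import *
s=arm.state();print(s["eef_pos"],s["force"],s["torque"])
for n,(r0,r1,c0,c1) in dict(wrist=(130,330,170,350)).items():
    c=capture(n); cv2.imwrite(f"pics/{n}6.png",cv2.resize(c["image"][r0:r1,c0:c1],None,fx=700/(c1-c0),fy=550/(r1-r0)))
E
```

```text
clock: 7.4
eef_pos: [0.5226, -0.2604, 0.0624]
tcp_rot: [-1.573, -0.001, -0.388]
force: [1.1, 2.1, 1.0]
finger_gap: 0.0364
[ 0.5226 -0.2604  0.0624] [1.0684 2.055  0.9643] [ 0.2249 -0.2981 -0.0223]
```

View pics/wrist6.png

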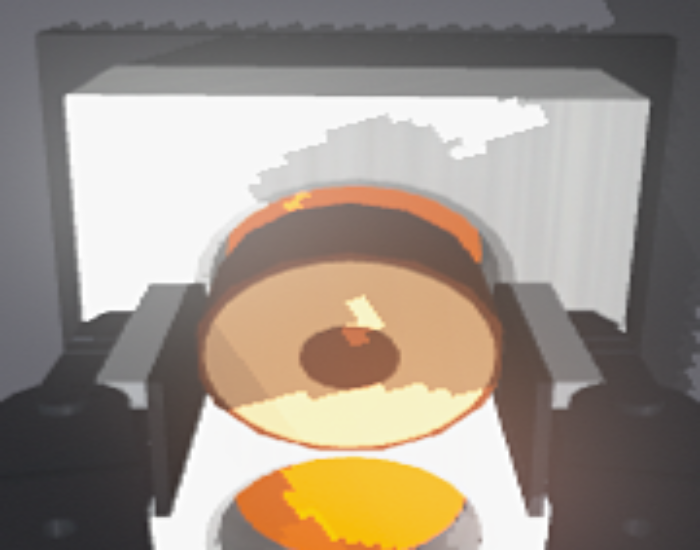

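```bash
python3 -m jog '[{"translation":[0.7,0.8,-3],"twist":[0,0,0]},{"translation":[0.7,0.8,-6],"twist":[0,0,0]},{"translation":[0.7,0.8,-7.5],"twist":[0,0,0]},{"translation":[0.7,0.8,-7.5],"twist":[0,0,0]}]'
```

```text
clock: 7.78
eef_pos: [0.5226, -0.2594, 0.0534]
tcp_rot: [-1.572, 0.0, -0.388]
force: [0.3, 0.3, -0.3]
finger_gap: 0.0365
```

```bash
python3 -m jog '[{"translation":[0,0,0],"twist":[0,0,0]},{"translation":[0,0,0],"twist":[0,0,0]},{"translation":[0,0,0],"twist":[0,0,0]},{"translation":[0,0,10],"twist":[0,0,0]},{"translation":[0,0,40],"twist":[0,0,0]},{"translation":[0,0,80],"twist":[0,0,0]},{"translation":[0,0,110],"twist":[0,0,0]},{"translation":[0,0,130],"twist":[0,0,0]}]' 0.4
python3 - <<'E'
from tgt import *
for n,(r0,r1,c0,c1) in dict(scene=(110,200,90,190),wrist=(50,384,100,440)).items():
    c=capture(n); cv2.imwrite(f"pics/{n}7.png",cv2.resize(c["image"][r0:r1,c0:c1],None,fx=700/(c1-c0),fy=550/(r1-r0)))
print(delta(LB+.08*AX,R_rack),arm.state()["eef_pos"])
E
```

```text
clock: 8.45
eef_pos: [0.5235, -0.2598, 0.1886]
tcp_rot: [-1.573, -0.005, -0.388]
force: [-0.0, -0.7, 0.6]
finger_gap: 0.0512
(array([-56. , 607.2, -41.2]), array([ 22.49, -21.18, -42.51])) [ 0.5241 -0.2602  0.189 ]
```

View pics/scene7.png

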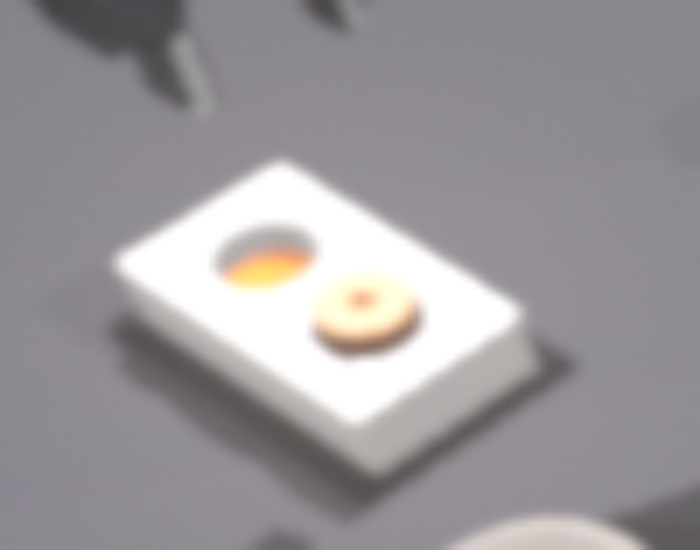

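View pics/wrist7.png

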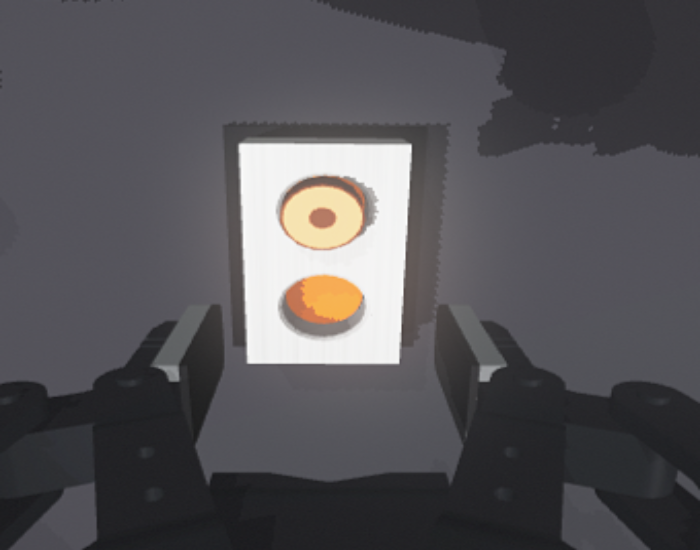

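```bash
python3 - <<'E'
from tgt import *
B=LB+.001*R_rack[:,0]+.0015*R_rack[:,2]
print(delta(B+.08*AX,R_rack),R_rack)
E
python3 -m jog '[{"translation":[-3,40,0],"twist":[0,0,0]},{"translation":[-6,80,0],"twist":[1,-1,-2]},{"translation":[-10,120,0],"twist":[3,-3,-6]},{"translation":[-14,160,0],"twist":[5.5,-5.2,-10]},{"translation":[-18,200,0],"twist":[8,-7.5,-15]},{"translation":[-22,240,0],"twist":[10.5,-9.9,-20]},{"translation":[-26,280,0],"twist":[13,-12.2,-24.5]},{"translation":[-30,320,0],"twist":[15.5,-14.5,-29]},{"translation":[-34,360,0],"twist":[18,-17,-34]},{"translation":[-38,400,0],"twist":[20.5,-19.3,-38.5]}]' 0.4
python3 - <<'E'
from tgt import *
B=LB+.001*R_rack[:,0]+.0015*R_rack[:,2]
print(delta(B+.08*AX,R_rack))
E
```

```text
(array([-54.4, 606.8, -40.5]), array([ 22.49, -21.18, -42.51])) [[ 0.4087  0.4563  0.7904]
 [-0.9127  0.2043  0.3539]
 [ 0.     -0.866   0.5   ]]
clock: 9.38
eef_pos: [0.4842, 0.1419, 0.1843]
tcp_rot: [-1.087, -0.01, -1.082]
force: [0.8, -0.7, -0.9]
finger_gap: 0.0511
(array([-14.5, 204.7, -35.8]), array([ 1.49, -1.79, -3.89]))
```

```bash
python3 -m jog '[{"translation":[-3,40,0],"twist":[1,-1,-2]},{"translation":[-6,80,0],"twist":[1.7,-1.8,-4]},{"translation":[-9,120,0],"twist":[1.7,-1.8,-4]},{"translation":[-12,160,0],"twist":[1.7,-1.8,-4]},{"translation":[-14.5,195,-20],"twist":[1.7,-1.8,-4]},{"translation":[-14.5,204,-35],"twist":[1.7,-1.8,-4]},{"translation":[-14.5,204,-35],"twist":[1.7,-1.8,-4]},{"translation":[-14.5,204,-35],"twist":[1.7,-1.8,-4]}]'
python3 - <<'E'
from tgt import *
B=LB+.001*R_rack[:,0]+.0015*R_rack[:,2]
c=capture("wrist"); cv2.imwrite("pics/w8.png",cv2.resize(c["image"][130:330,150:370],None,fx=3.5,fy=3))
print(delta(B+.02*AX,R_rack),delta(B-.003*AX,R_rack))
E
```

```text
clock: 10.05
eef_pos: [0.4697, 0.3446, 0.1481]
tcp_rot: [-1.052, 0.0, -1.145]
force: [0.6, 0.4, 0.5]
finger_gap: 0.0515
(array([ 26.7,  14.7, -52.7]), array([ 0.04, -0.15, -0.2 ])) (array([ 37.2,  19.4, -72.6]), array([ 0.04, -0.15, -0.2 ]))
```

View pics/w8.png

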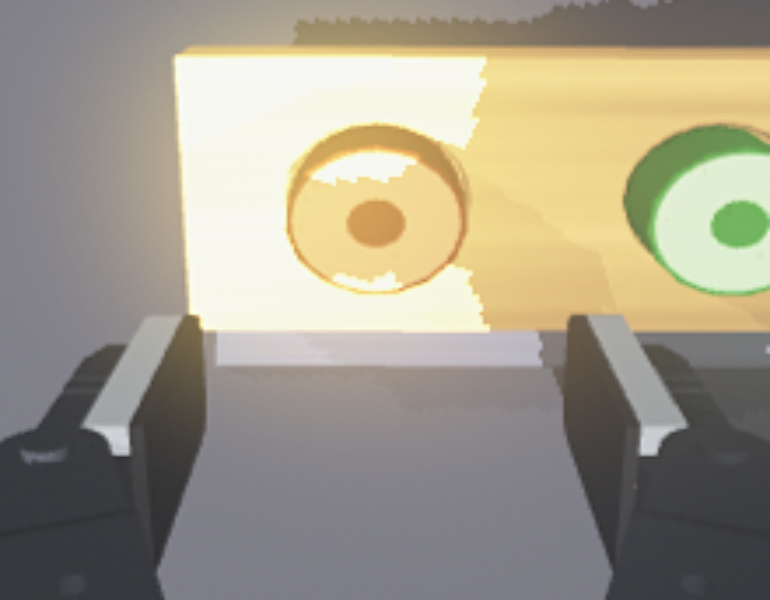

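```bash
python3 -m jog '[{"translation":[13.5,7.5,-26],"twist":[0,0,0]},{"translation":[26.7,14.7,-52.5],"twist":[0,0,0]},{"translation":[32,17,-63],"twist":[0,-0.1,-0.2]},{"translation":[37.2,19.4,-72.5],"twist":[0,-0.1,-0.2]},{"translation":[37.2,19.4,-72.5],"twist":[0,-0.1,-0.2]},{"translation":[37.2,19.4,-72.5],"twist":[0,-0.1,-0.2]}]'
python3 -m jog '[{"translation":[0,0,0],"twist":[0,0,0]},{"translation":[0,0,0],"twist":[0,0,0]},{"translation":[0,0,0],"twist":[0,0,0]},{"translation":[0,0,0],"twist":[0,0,0]}]' 0.75 30
python3 - <<'E'
from tgt import *
c=capture("wrist"); cv2.imwrite("pics/w9.png",cv2.resize(c["image"][130:330,150:370],None,fx=3.5,fy=3))
E
```

```text
clock: 10.6
eef_pos: [0.508, 0.3634, 0.0774]
tcp_rot: [-1.047, -0.0, -1.151]
force: [0.1, 0.2, 0.2]
finger_gap: 0.0511
clock: 10.93
eef_pos: [0.5078, 0.3639, 0.0783]
tcp_rot: [-1.046, -0.0, -1.15]
force: [-3.1, -6.0, 7.7]
finger_gap: 0.0364
```

View pics/w9.png

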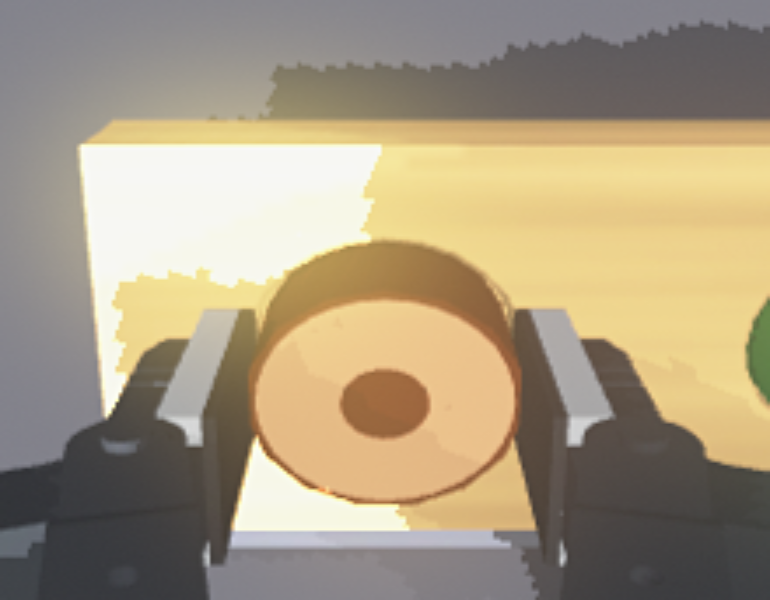

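```bash
python3 -m jog '[{"translation":[-4.5,-2,8.7],"twist":[0,0,0]},{"translation":[-9,-4,17.4],"twist":[0,0,0]},{"translation":[-18,-8,34.8],"twist":[0,0,0]},{"translation":[-32,-14.3,60.6],"twist":[0,0,0]},{"translation":[-46,-20.4,86.6],"twist":[0,0,0]},{"translation":[-46,-40,110],"twist":[0,0,0]},{"translation":[-46,-70,115],"twist":[0,0,0]}]'
python3 - <<'E'
from tgt import *
print(delta(H0+[.001,-.0003,.09],down(HY)),arm.state()["finger_gap"])
E
```

```text
clock: 11.57
eef_pos: [0.4614, 0.2953, 0.1976]
tcp_rot: [-1.04, 0.0, -1.147]
force: [2.3, 0.4, 1.3]
finger_gap: 0.0364
(array([  39.1, -608.6,  -67.6]), array([-22.43,  21.58,  42.5 ])) 0.036449400496472446
```

```bash
python3 -m jog '[{"translation":[3,-40,0],"twist":[0,0,0]},{"translation":[6,-80,0],"twist":[-1,1,2]},{"translation":[9,-120,0],"twist":[-3.5,3.3,6.5]},{"translation":[12,-160,0],"twist":[-6,5.7,11.3]},{"translation":[15,-200,0],"twist":[-8.5,8.1,16.1]},{"translation":[18,-240,0],"twist":[-11,10.6,20.9]},{"translation":[21,-280,0],"twist":[-13.5,13,25.6]},{"translation":[24,-320,0],"twist":[-16,15.4,30.3]},{"translation":[27,-360,0],"twist":[-18.5,17.8,35]},{"translation":[30,-400,0],"twist":[-21,20.2,39.8]}]'
python3 - <<'E'
from tgt import *
print(delta(H0+[.001,-.0003,.09],down(HY)),arm.state()["finger_gap"])
E
```

```text
clock: 12.4
eef_pos: [0.4906, -0.1018, 0.1933]
tcp_rot: [-1.547, -0.014, -0.433]
force: [0.6, -0.2, 0.5]
finger_gap: 0.0365
(array([   9.9, -211.5,  -63.3]), array([-0.9 ,  1.28,  2.65])) 0.03647945659428593
```

```bash
python3 -m jog '[{"translation":[2,-40,0],"twist":[-1,1.2,2.6]},{"translation":[4,-80,0],"twist":[-1,1.2,2.6]},{"translation":[6,-120,0],"twist":[-1,1.2,2.6]},{"translation":[8,-160,0],"twist":[-1,1.2,2.6]},{"translation":[9.5,-195,-10],"twist":[-1,1.2,2.6]},{"translation":[9.5,-210,-40],"twist":[-1,1.2,2.6]},{"translation":[9.5,-210,-65],"twist":[-1,1.2,2.6]},{"translation":[9.5,-210,-65],"twist":[-1,1.2,2.6]},{"translation":[9.5,-210,-65],"twist":[-1,1.2,2.6]}]'
python3 - <<'E'
from tgt import *
import pickle
cc={n:capture(n) for n in("scene","top","wrist")}
pickle.dump(cc,open("c2.pkl","wb"))
z=lambda n,a,b,f:cv2.imwrite(n,cv2.resize(a,None,fx=f,fy=f,interpolation=cv2.INTER_CUBIC))
z("pics/s10.png",cc["scene"]["image"][100:150,95:155],0,10); z("pics/w10.png",cc["wrist"]["image"][130:330,190:330],0,3)
print(delta(H0+[.001,-.0003,.09],down(HY)),arm.state()["eef_pos"])
E
```

```text
clock: 13.15
eef_pos: [0.5002, -0.3091, 0.1273]
tcp_rot: [-1.569, -0.001, -0.391]
force: [0.3, 0.6, -0.3]
finger_gap: 0.0365
(array([-1. , -3.9,  0.7]), array([0.11, 0.27, 0.21])) [ 0.5015 -0.3094  0.1293]
```

View pics/s10.png

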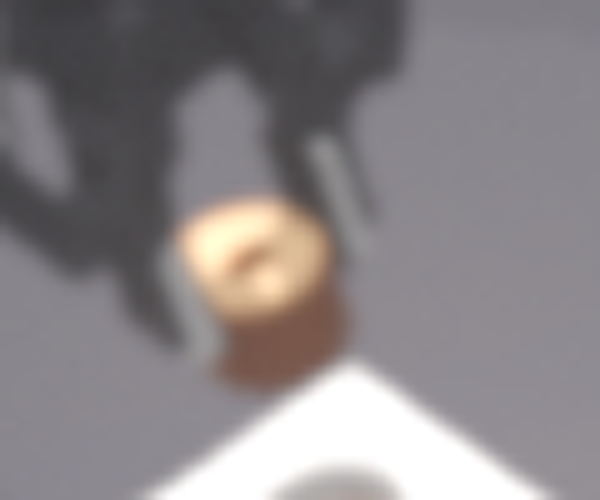

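View pics/w10.png

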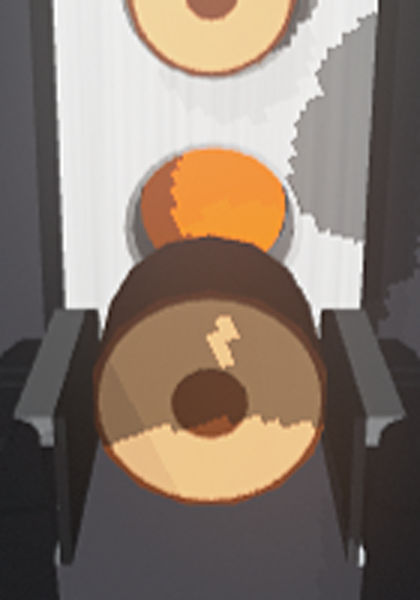

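```bash
python3 -m jog '[{"translation":[0,-4,-25],"twist":[0,0.1,0.1]},{"translation":[0,-4,-48],"twist":[0,0.1,0.1]},{"translation":[0,-4,-58],"twist":[0,0.1,0.1]},{"translation":[0,-4,-63],"twist":[0,0.1,0.1]},{"translation":[0,-4,-65],"twist":[0,0.1,0.1]},{"translation":[0,-4,-65],"twist":[0,0.1,0.1]}]'
python3 - <<'E'
from tgt import *
s=arm.state();print(s["eef_pos"],s["force"],s["torque"])
for n,(r0,r1,c0,c1) in dict(wrist=(130,330,170,350)).items():
    c=capture(n); cv2.imwrite(f"pics/{n}11.png",cv2.resize(c["image"][r0:r1,c0:c1],None,fx=700/(c1-c0),fy=550/(r1-r0)))
E
```

```text
clock: 13.8
eef_pos: [0.5011, -0.3136, 0.0626]
tcp_rot: [-1.571, -0.001, -0.389]
force: [0.2, 1.6, -1.2]
finger_gap: 0.0368
[ 0.5011 -0.3136  0.0626] [ 0.168   1.6247 -1.2368] [ 0.2179 -0.0351 -0.0429]
```

View pics/wrist11.png

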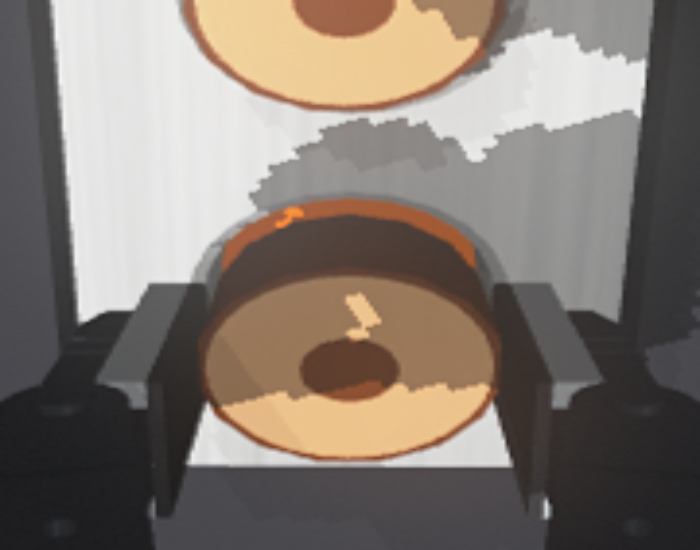

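Well centred, with a slight +y push. I shift by 0.7 mm and lower further.

```bash
python3 -m jog '[{"translation":[0.2,0.7,-3],"twist":[0,0,0]},{"translation":[0.2,0.7,-6],"twist":[0,0,0]},{"translation":[0.2,0.7,-8],"twist":[0,0,0]},{"translation":[0.2,0.7,-8],"twist":[0,0,0]}]'
```

```text
clock: 14.18
eef_pos: [0.5008, -0.313, 0.0533]
tcp_rot: [-1.571, -0.0, -0.39]
force: [-0.0, 0.0, -0.0]
finger_gap: 0.037
```

```bash
python3 -m jog '[{"translation":[0,0,0],"twist":[0,0,0]},{"translation":[0,0,0],"twist":[0,0,0]},{"translation":[0,0,0],"twist":[0,0,0]},{"translation":[0,0,10],"twist":[0,0,0]},{"translation":[0,0,40],"twist":[0,0,0]},{"translation":[0,0,80],"twist":[0,0,0]},{"translation":[0,0,120],"twist":[0,0,0]},{"translation":[0,20,150],"twist":[0,0,0]}]' 0.4
python3 - <<'E'
from tgt import *
import pickle
cc={n:capture(n) for n in("scene","wrist","top")}
pickle.dump(cc,open("c3.pkl","wb"))
z=lambda n,a,f:cv2.imwrite(n,cv2.resize(a,None,fx=f,fy=f,interpolation=cv2.INTER_CUBIC))
z("pics/s12.png",cc["scene"]["image"][125:195,95:190],7)
z("pics/tm_s.png",cc["scene"]["image"][165:235,175:275],7)
z("pics/tm_t.png",cc["top"]["image"][145:225,240:340],7)
cv2.imwrite("pics/top12.png",cc["top"]["image"])
E
```

```text
clock: 14.85
eef_pos: [0.5009, -0.295, 0.2076]
tcp_rot: [-1.572, -0.003, -0.391]
force: [1.8, -0.9, 0.8]
finger_gap: 0.0514
```

View pics/s12.png

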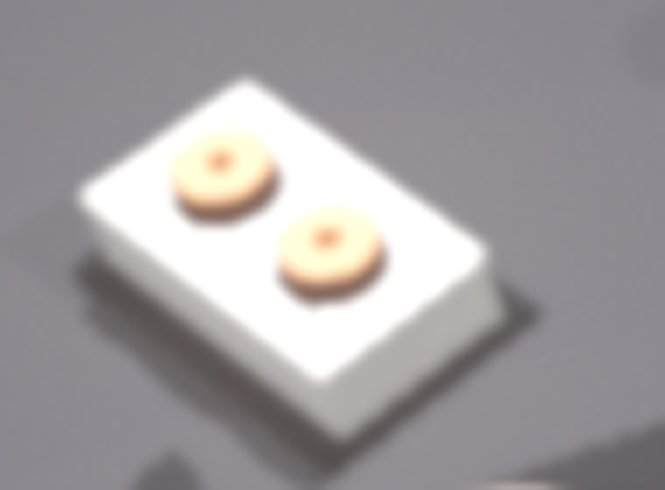

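View pics/tm_s.png

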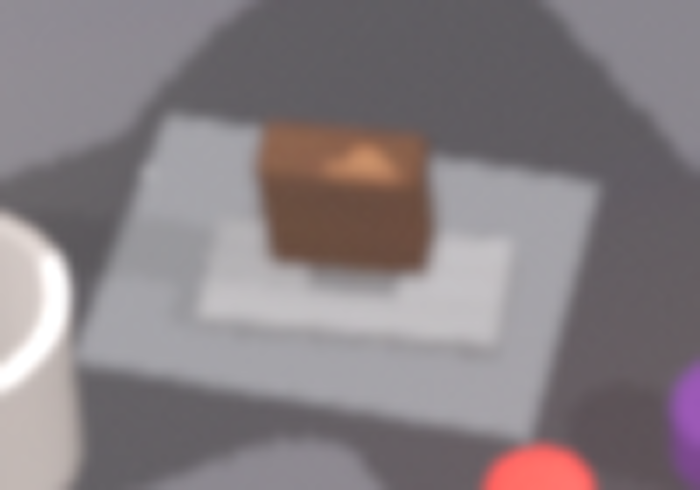

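View pics/tm_t.png

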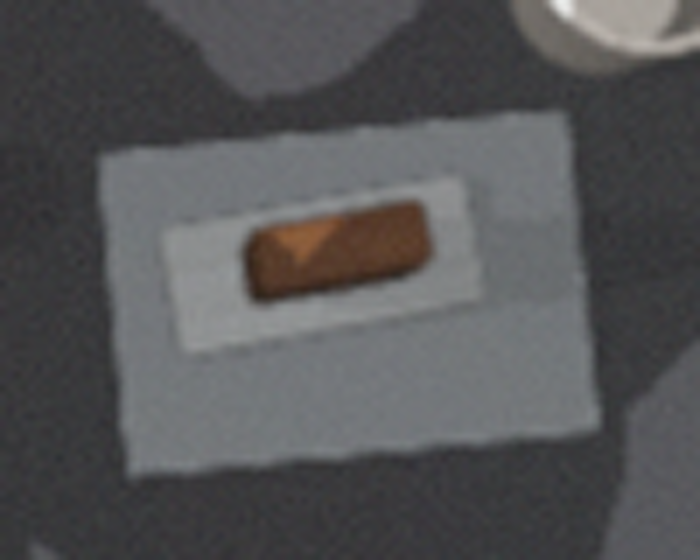

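```bash
cat > fit2.py <<'E'
from tgt import *
import pickle,sys
from scipy.optimize import least_squares
cs=pickle.load(open("c3.pkl","rb"))
f=lambda l,o:np.array(l)/7+np.array(o)+.5/7-.5
T=(240,145);S=(175,165)
def model(p,hx,hy,z): 
    c=np.array([(hx,hy,z),(hx,-hy,z),(-hx,-hy,z),(-hx,hy,z)]); return c@R.from_euler('z',p[2]).as_matrix().T+[p[0],p[1],0]
D={"foot":(.022,.052,.014,f([(163,230),(463,178),(483,298),(187,352)],T),f([(200,312),(217,222),(510,238),(497,340)],S)),
 "grip":(.011,.028,.083,f([(250,230),(425,202),(430,263),(257,298)],T),f([(265,177),(263,123),(428,135),(431,187)],S)),
 "mat":(.055,.08,.004,f([(100,155),(570,112),(600,430),(130,475)],T),f([(80,360),(165,115),(600,183),(530,435)],S))}
for k,(hx,hy,z,t,s) in D.items():
    # scene order given: (+x,-y),(-x,-y),(-x,+y),(+x,+y) -> reorder to model
    s=s[[3,0,1,2]]
    for nm,o in(("both",[("top",t),("scene",s)]),("top",[("top",t)]),("scene",[("scene",s)])):
        r=least_squares(lambda p:np.concatenate([(proj(cs[n],model(p,hx,hy,z))-q).ravel() for n,q in o]),[.56,-.02,.2])
        print(k,nm,r.x,np.degrees(r.x[2]),"rms",np.sqrt(np.mean(r.fun**2)))
E
python3 fit2.py
```

```text
foot both [ 0.5667 -0.0203  0.1926] 11.035328996532076 rms 0.668926702434284
foot top [ 0.566  -0.0205  0.1785] 10.22905357519983 rms 0.595028547608374
foot scene [ 0.5677 -0.0199  0.2134] 12.22884133620066 rms 0.5388559394894473
grip both [ 0.5665 -0.0182  0.1998] 11.450127023675938 rms 0.9353273452911259
grip top [ 0.5651 -0.019   0.1703] 9.758951802876652 rms 0.5572116315003153
grip scene [ 0.5692 -0.0168  0.25  ] 14.321958484889969 rms 0.6377912253768478
mat both [ 0.5579 -0.0297  0.1001] 5.735688724907303 rms 0.45085994868262214
mat top [ 0.5574 -0.0303  0.0942] 5.396149853131057 rms 0.23833487987031488
mat scene [ 0.5589 -0.0289  0.1083] 6.205069566359022 rms 0.3613124154675077
```

```bash
python3 - <<'E'
from tgt import *
print(delta([.5665,-.0197,.15],down(np.radians(10.7))))
E
```

```text
(array([ 64.8, 273. , -57.1]), array([ 0.1 ,  0.3 , 32.97]))
```

```bash
python3 -m jog '[{"translation":[7,38,0],"twist":[0,0,4.5]},{"translation":[15,76,0],"twist":[0,0,9]},{"translation":[24,114,0],"twist":[0,0,13.5]},{"translation":[34,152,0],"twist":[0,0,18]},{"translation":[44,190,0],"twist":[0,0,22.5]},{"translation":[54,228,-10],"twist":[0,0,27]},{"translation":[62,258,-30],"twist":[0.1,0.2,31.5]},{"translation":[64.8,273,-56],"twist":[0.1,0.3,33]},{"translation":[64.8,273,-56],"twist":[0.1,0.3,33]},{"translation":[64.8,273,-56],"twist":[0.1,0.3,33]}]' 0.4
python3 - <<'E'
from tgt import *
print(delta([.5665,-.0197,.048],down(np.radians(10.7))))
c=capture("wrist"); im=c["image"].copy()
def box(p,yaw,hx,hy,z,col):
    q=np.array([(hx,hy,z),(hx,-hy,z),(-hx,-hy,z),(-hx,hy,z)])@R.from_euler('z',yaw).as_matrix().T+[p[0],p[1],0]
    cv2.polylines(im,[np.round(proj(c,q)).astype(int)],True,col,1)
box((.5665,-.0197),np.radians(10.7),.011,.028,.083,(0,0,255)); box((.5665,-.0197),np.radians(10.7),.022,.052,.014,(0,255,0))
cv2.imwrite("pics/w13.png",im)
E
```

```text
clock: 15.83
eef_pos: [0.5649, -0.0194, 0.1458]
tcp_rot: [-1.568, 0.009, 0.188]
force: [-0.4, 0.6, 0.4]
finger_gap: 0.0512
(array([  1.6,  -0.3, -97.8]), array([-0.05, -0.51, -0.04]))
```

View pics/w13.png

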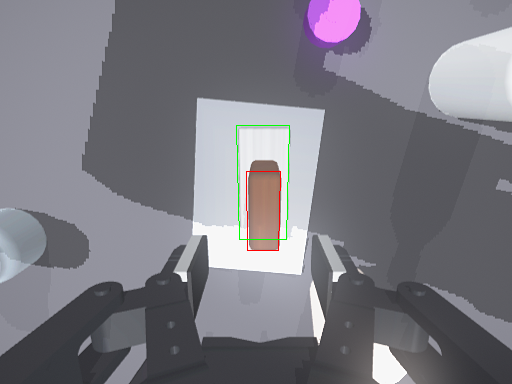

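```bash
python3 -m jog '[{"translation":[1.6,-0.3,-35],"twist":[0,-0.4,0]},{"translation":[1.6,-0.3,-70],"twist":[0,-0.4,0]},{"translation":[1.6,-0.3,-90],"twist":[0,-0.4,0]},{"translation":[1.6,-0.3,-98],"twist":[0,-0.4,0]},{"translation":[1.6,-0.3,-98],"twist":[0,-0.4,0]},{"translation":[1.6,-0.3,-98],"twist":[0,-0.4,0]}]'
python3 -m jog '[{"translation":[0,0,0],"twist":[0,0,0]},{"translation":[0,0,0],"twist":[0,0,0]},{"translation":[0,0,0],"twist":[0,0,0]},{"translation":[0,0,0],"twist":[0,0,0]},{"translation":[0,0,0],"twist":[0,0,0]},{"translation":[0,0,0],"twist":[0,0,0]}]' 0.9 80
python3 - <<'E'
from tgt import *
s=arm.state();print(s["eef_pos"],s["force"],s["torque"],s["finger_gap"])
c=capture("wrist"); cv2.imwrite("pics/w14.png",c["image"])
E
```

```text
clock: 16.38
eef_pos: [0.568, -0.0211, 0.0511]
tcp_rot: [-1.571, -0.003, 0.185]
force: [0.7, 0.1, -0.1]
finger_gap: 0.0514
clock: 16.88
eef_pos: [0.5681, -0.0206, 0.0513]
tcp_rot: [-1.572, -0.004, 0.186]
force: [-1.1, -0.8, 8.8]
finger_gap: 0.0214
[ 0.5681 -0.0206  0.0513] [-1.1392 -0.8416  8.8038] [-0.2158  0.3641 -0.0795] 0.02142695189624714
```

View pics/w14.png

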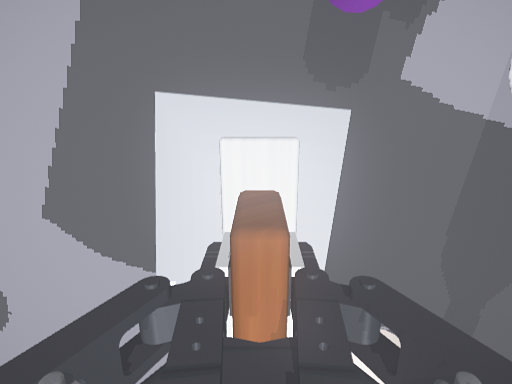

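```bash
python3 -m jog '[{"translation":[0,0,10],"twist":[0,0,0]},{"translation":[0,0,30],"twist":[0,0,0]},{"translation":[0,0,60],"twist":[0,0,0]},{"translation":[0,0,90],"twist":[0,0,0]},{"translation":[0,0,110],"twist":[0,0,0]},{"translation":[0,0,110],"twist":[0,0,0]}]'
python3 - <<'E'
from tgt import *
print(delta([.5118,-.2854,.16],down(HY)),arm.state()["force"])
c=capture("scene"); cv2.imwrite("pics/s15.png",c["image"])
E
```

```text
clock: 17.43
eef_pos: [0.5689, -0.0205, 0.1652]
tcp_rot: [-1.573, -0.009, 0.187]
force: [0.5, 0.4, -1.8]
finger_gap: 0.0213
(array([ -57.1, -264.9,   -5.2]), array([  0.19,   0.48, -32.85])) [ 0.5394  0.4067 -1.7623]
```

View pics/s15.png

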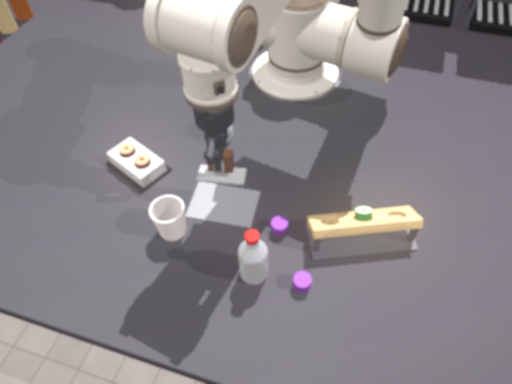

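Tamper is lifted level at about (225,173); both pods sit in the holder at (127,150) and (142,160), and the green pod is still in the rack. Now over to the holder.

```bash
python3 -m jog '[{"translation":[-6,-30,0],"twist":[0,0,-3.5]},{"translation":[-13,-60,0],"twist":[0,0,-7]},{"translation":[-20,-90,0],"twist":[0,0,-10.5]},{"translation":[-27,-120,0],"twist":[0,0,-14]},{"translation":[-34,-150,0],"twist":[0,0,-17.5]},{"translation":[-41,-180,0],"twist":[0,0,-21]},{"translation":[-48,-215,0],"twist":[0,0.2,-25]},{"translation":[-54,-245,0],"twist":[0.1,0.4,-29.5]},{"translation":[-57,-265,0],"twist":[0.2,0.5,-32.8]},{"translation":[-57,-265,0],"twist":[0.2,0.5,-32.8]}]'
python3 -m jog '[{"translation":[0,0,-10],"twist":[0,0,0]},{"translation":[0,0,-25],"twist":[0,0,0]},{"translation":[0,0,-35],"twist":[0,0,0]},{"translation":[0,0,-35],"twist":[0,0,0]},{"translation":[0,0,-35],"twist":[0,0,0]}]'
python3 - <<'E'
from tgt import *
import pickle
s=arm.state();print(s["eef_pos"],s["tcp_rot"],s["force"]); print(delta([.5118,-.2854,.125],down(HY)))
cc={n:capture(n) for n in("scene","wrist","top")}; pickle.dump(cc,open("c4.pkl","wb"))
z=lambda n,a,f:cv2.imwrite(n,cv2.resize(a,None,fx=f,fy=f,interpolation=cv2.INTER_CUBIC))
z("pics/s16.png",cc["scene"]["image"][100:190,90:190],7)
cv2.imwrite("pics/w16.png",cc["wrist"]["image"]); z("pics/t16.png",cc["top"]["image"][150:250,350:450],6)
E
```

```text
clock: 18.32
eef_pos: [0.5089, -0.2886, 0.1582]
tcp_rot: [-1.569, 0.009, -0.393]
force: [-0.2, -1.0, -2.7]
finger_gap: 0.0211
clock: 18.73
eef_pos: [0.5101, -0.2843, 0.1237]
tcp_rot: [-1.568, 0.009, -0.385]
force: [-0.5, -0.3, -2.4]
finger_gap: 0.0213
[ 0.5101 -0.2843  0.1237] [-1.5676  0.0088 -0.3849] [-0.5365 -0.2745 -2.4156]
(array([ 1.7, -1.1,  1.3]), array([-0.36, -0.4 , -0.11]))
```

View pics/s16.png

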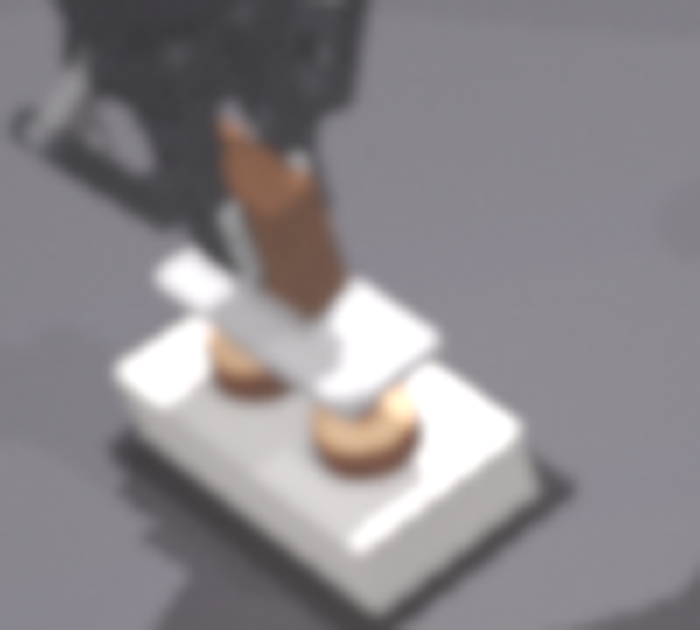

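View pics/w16.png

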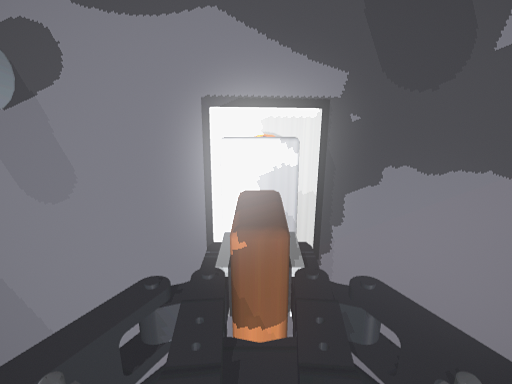

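View pics/t16.png

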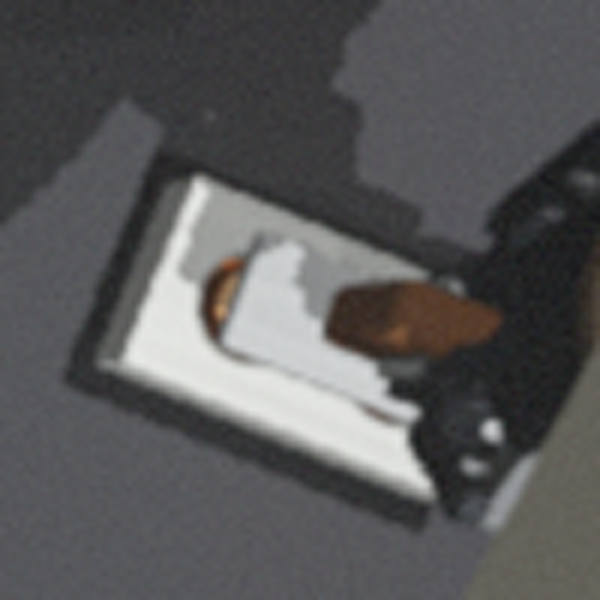

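```bash
python3 - <<'E'
from tgt import *
import pickle
from scipy.optimize import least_squares
cs=pickle.load(open("c4.pkl","rb"))
s=np.array([(340,403),(440,337),(155,276)])/7+[90,100]+.5/7-.5
t=np.array([(262,238),(224,340)])/6+[350,150]+.5/6-.5
M=np.array([(.022,.052,0),(-.022,.052,0),(.022,-.052,0)])
def f(p):
    W=M@R.from_euler('zyx',[p[2],p[4],p[5]]).as_matrix().T+[p[0],p[1],p[3]]
    return np.concatenate([(proj(cs["scene"],W)-s).ravel(),(proj(cs["top"],W[:2])-t).ravel(),np.array(p[4:])*3])
r=least_squares(f,[.51,-.285,-.387,.086,0,0]);print(r.x,np.degrees(r.x[[2,4,5]]),r.fun)
E
```

```text
[ 0.5074 -0.2847 -0.3918  0.0844 -0.0062  0.026 ] [-22.4513  -0.3535   1.4909] [ 0.2036  0.4727 -0.1212 -0.3104  0.0421 -0.0254  0.6501 -0.9752 -0.5204
  1.0055 -0.0185  0.0781]
```

```bash
python3 -m jog '[{"translation":[3.7,-0.9,-4],"twist":[-0.3,-0.4,0]},{"translation":[3.7,-0.9,-10],"twist":[-0.3,-0.4,0]},{"translation":[3.7,-0.9,-16],"twist":[-0.3,-0.4,0]},{"translation":[3.7,-0.9,-19],"twist":[-0.3,-0.4,0]},{"translation":[3.7,-0.9,-19],"twist":[-0.3,-0.4,0]}]'
python3 - <<'E'
from tgt import *
import pickle
s=arm.state();print(s["eef_pos"],s["tcp_rot"],s["force"],s["torque"])
cc={n:capture(n) for n in("scene","wrist","top")}; pickle.dump(cc,open("c5.pkl","wb"))
z=lambda n,a,f:cv2.imwrite(n,cv2.resize(a,None,fx=f,fy=f,interpolation=cv2.INTER_CUBIC))
z("pics/s17.png",cc["scene"]["image"][100:190,90:190],7)
z("pics/w17.png",cc["wrist"]["image"][90:260,190:340],4)
z("pics/t17.png",cc["top"]["image"][150:250,350:450],6)
E
```

```text
clock: 19.3
eef_pos: [0.5136, -0.2859, 0.1044]
tcp_rot: [-1.57, 0.0, -0.386]
force: [0.3, -0.4, -4.0]
finger_gap: 0.0212
[ 0.5136 -0.2859  0.1044] [-1.57    0.0002 -0.3862] [ 0.2771 -0.3735 -4.0148] [-0.0379  0.0168 -0.0002]
```

View pics/s17.png

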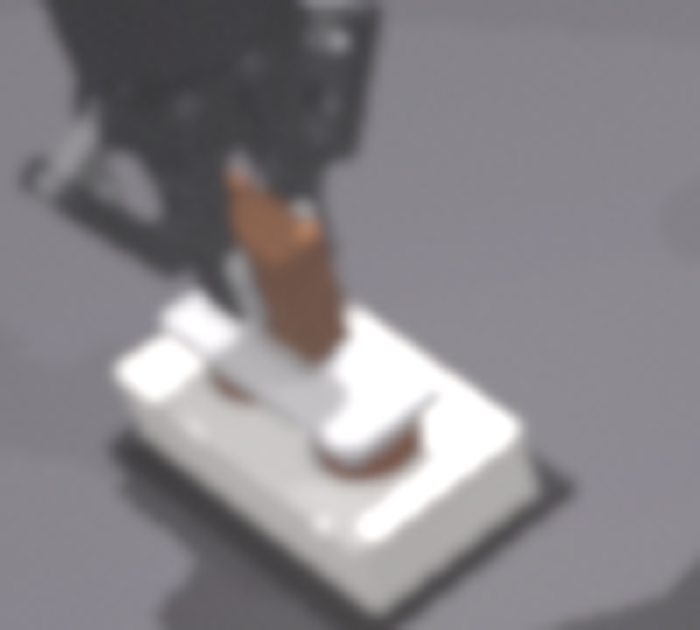

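View pics/w17.png

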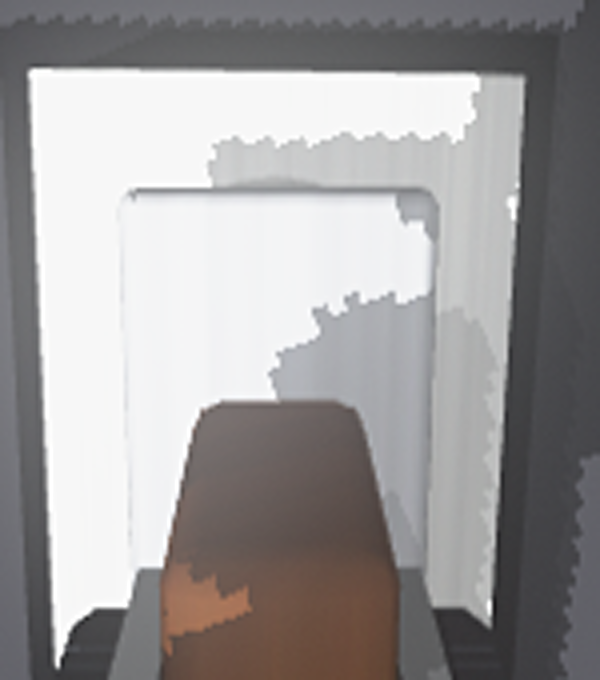

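View pics/t17.png

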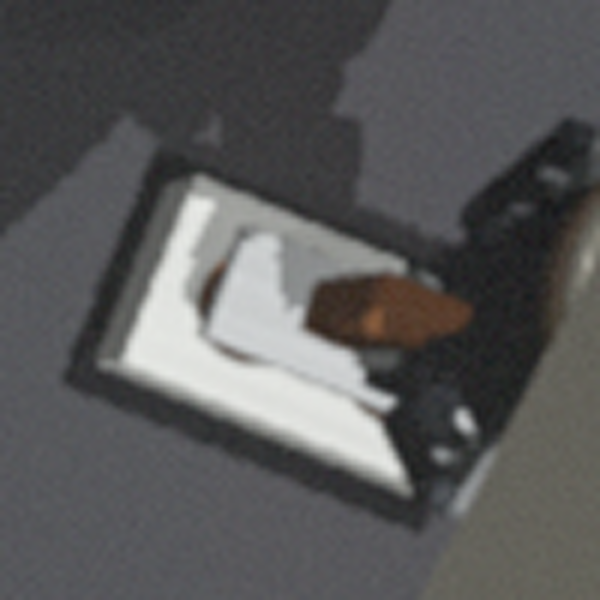

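```bash
python3 -m jog '[{"translation":[0,0,-3],"twist":[0,0,0]},{"translation":[0,0,-5],"twist":[0,0,0]},{"translation":[0,0,-7],"twist":[0,0,0]},{"translation":[0,0,-8],"twist":[0,0,0]},{"translation":[0,0,-8],"twist":[0,0,0]}]'
python3 -m jog '[{"translation":[0,0,-1],"twist":[0,0,0]},{"translation":[0,0,-2],"twist":[0,0,0]},{"translation":[0,0,-3],"twist":[0,0,0]},{"translation":[0,0,-3],"twist":[0,0,0]}]'
```

```text
clock: 19.87
eef_pos: [0.514, -0.2862, 0.0976]
tcp_rot: [-1.57, -0.001, -0.386]
force: [-0.5, 0.5, -1.4]
finger_gap: 0.0214
clock: 20.2
eef_pos: [0.5141, -0.2862, 0.0947]
tcp_rot: [-1.57, -0.002, -0.386]
force: [-1.5, 0.6, 2.8]
finger_gap: 0.0209
```

```bash
for i in 1; do python3 -m jog '[{"translation":[0,0,-1],"twist":[0,0,0]},{"translation":[0,0,-2],"twist":[0,0,0]},{"translation":[0,0,-3],"twist":[0,0,0]},{"translation":[0,0,-3],"twist":[0,0,0]}]'; done
python3 -m jog '[{"translation":[0,0,-1],"twist":[0,0,0]},{"translation":[0,0,-2],"twist":[0,0,0]},{"translation":[0,0,-3],"twist":[0,0,0]},{"translation":[0,0,-3],"twist":[0,0,0]}]'
python3 -c "
from rig import arm; s=arm.state(); print(s['force'],s['torque'],s['tcp_rot'])"
```

```text
clock: 20.53
eef_pos: [0.5141, -0.2863, 0.0918]
tcp_rot: [-1.571, -0.002, -0.386]
force: [-1.5, 0.4, 3.6]
finger_gap: 0.0212
clock: 20.87
eef_pos: [0.5141, -0.2862, 0.0888]
tcp_rot: [-1.571, -0.002, -0.386]
force: [-0.8, 1.7, 4.9]
finger_gap: 0.0213
[-0.81862428  1.74248746  4.88718217] [ 0.14870374  0.32833557 -0.02831908] [-1.57050937 -0.00171004 -0.38608795]
```

```bash
python3 -m jog '[{"translation":[0,0,-1],"twist":[0,0,0]},{"translation":[0,0,-2],"twist":[0,0,0]},{"translation":[0,0,-2],"twist":[0,0,0]}]'
python3 -m jog '[{"translation":[0,0,-1],"twist":[0,0,0]},{"translation":[0,0,-2],"twist":[0,0,0]},{"translation":[0,0,-2],"twist":[0,0,0]}]'
python3 -c "
from rig import arm; s=arm.state(); print(s['force'],s['torque'],s['tcp_rot'])"
```

```text
clock: 21.12
eef_pos: [0.5143, -0.2864, 0.0887]
tcp_rot: [-1.571, -0.003, -0.386]
force: [-8.5, 6.4, 28.5]
finger_gap: 0.0209
clock: 21.37
eef_pos: [0.5145, -0.2865, 0.0885]
tcp_rot: [-1.571, -0.004, -0.386]
force: [-17.3, 11.2, 52.2]
finger_gap: 0.021
[-17.30383163  11.22117212  52.19929423] [2.30353907 3.67614947 0.01868862] [-1.5712855  -0.00412554 -0.38593373]
```

```bash
python3 -m jog '[{"translation":[0,0,2],"twist":[0,0,0]},{"translation":[0,0,3.5],"twist":[0,0,0]},{"translation":[0,0,3.5],"twist":[0,0,0]}]'
python3 - <<'E'
from tgt import *
import pickle
s=arm.state();print(s["eef_pos"],s["tcp_rot"],s["force"],s["torque"])
cc={n:capture(n) for n in("scene","wrist","top")}; pickle.dump(cc,open("c6.pkl","wb"))
z=lambda n,a,f:cv2.imwrite(n,cv2.resize(a,None,fx=f,fy=f,interpolation=cv2.INTER_CUBIC))
z("pics/s18.png",cc["scene"]["image"][100:190,90:190],7)
E
```

```text
clock: 21.62
eef_pos: [0.5142, -0.2863, 0.0887]
tcp_rot: [-1.571, -0.002, -0.386]
force: [-4.1, 3.0, 11.4]
finger_gap: 0.0208
[ 0.5142 -0.2863  0.0887] [-1.5706 -0.0023 -0.3861] [-4.0945  2.9686 11.3522] [0.5658 0.8207 0.0154]
```

View pics/s18.png

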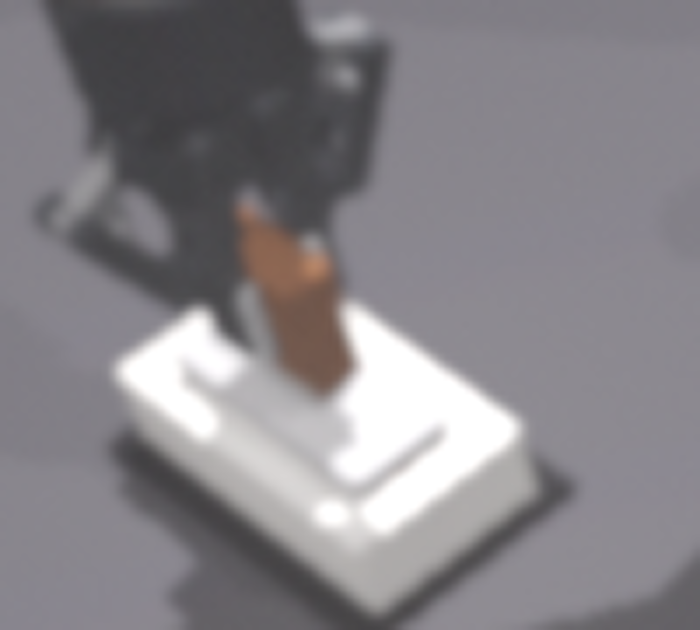

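```bash
python3 -m jog '[{"translation":[0,0,3],"twist":[0,0,0]},{"translation":[0,0,10],"twist":[0,0,0]},{"translation":[0,0,30],"twist":[0,0,0]},{"translation":[0,0,60],"twist":[0,0,0]},{"translation":[0,10,80],"twist":[0,0,0]},{"translation":[2,40,85],"twist":[0,0,4]},{"translation":[8,75,85],"twist":[0,0,8]},{"translation":[14,112,85],"twist":[0,0,12]},{"translation":[22,150,85],"twist":[0,0,16]},{"translation":[22,150,85],"twist":[0,0,16]}]'
python3 - <<'E'
from tgt import *
import pickle
s=arm.state();print(s["eef_pos"],s["tcp_rot"],s["force"],s["torque"])
cc={n:capture(n) for n in("scene","wrist","top")}; pickle.dump(cc,open("c7.pkl","wb"))
z=lambda n,a,f:cv2.imwrite(n,cv2.resize(a,None,fx=f,fy=f,interpolation=cv2.INTER_CUBIC))
z("pics/s19.png",cc["scene"]["image"][125:195,95:190],7)
z("pics/t19.png",cc["top"]["image"][165:245,355:450],7)
z("pics/s19b.png",cc["scene"]["image"][80:240,130:290],4)
E
```

```text
clock: 22.6
eef_pos: [0.5367, -0.1307, 0.1734]
tcp_rot: [-1.568, -0.002, -0.098]
force: [0.1, 0.3, -3.5]
finger_gap: 0.0214
[ 0.5367 -0.1307  0.1734] [-1.5684 -0.0017 -0.0984] [ 0.0563  0.3225 -3.4955] [ 0.0267 -0.0278  0.0205]
```

View pics/s19.png

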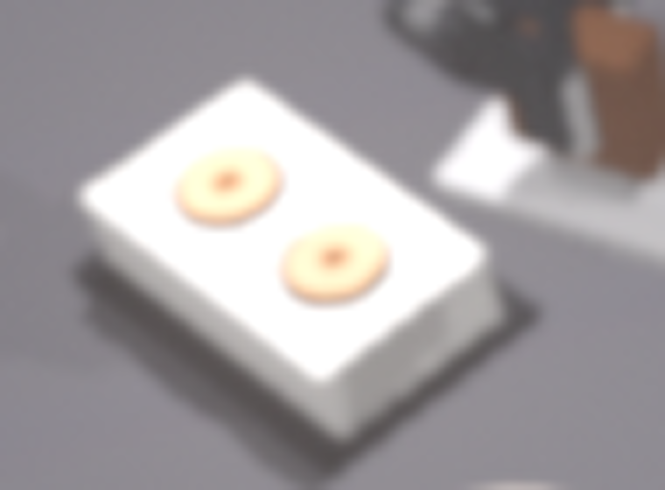

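View pics/t19.png

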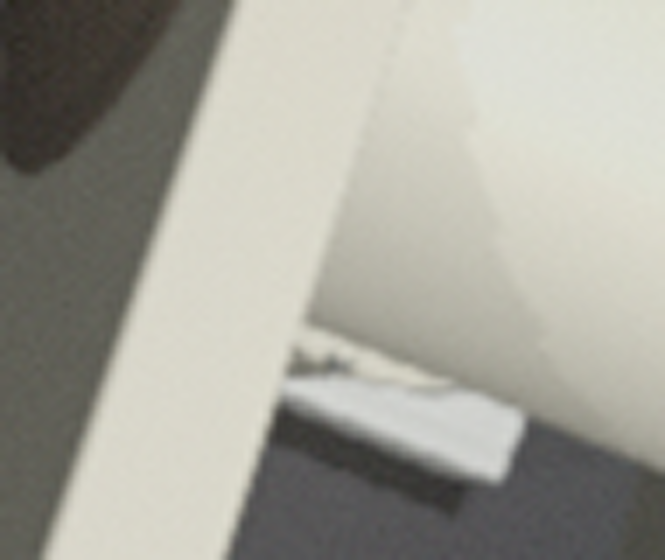

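View pics/s19b.png

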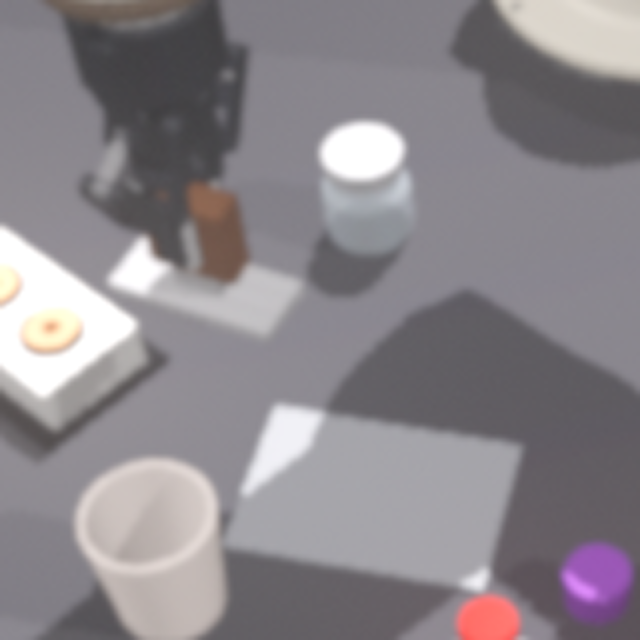

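```bash
python3 - <<'E'
from tgt import *
import pickle
c=pickle.load(open("c7.pkl","rb"))["scene"]
for H in(H0,H1):
    for z in(.0515,.0435,.0415):
        P=H.copy();P[2]=z;p=proj(c,P)[0]; print(z,(p-[95,125]+.5)*7-.5)
print(delta([.567,-.0205,.16],down(.186)),arm.state()["clock"])
E
```

```text
0.0515 [224.1719 162.9035]
0.0435 [229.7399 178.169 ]
0.0415 [231.1221 181.9585]
0.0515 [331.4931 239.3879]
0.0435 [336.5677 254.5559]
0.0415 [337.8273 258.3206]
(array([ 31. , 115.4, -13.1]), array([-0.02,  0.07, 16.74])) 22.75
```

```bash
python3 -m jog '[{"translation":[10,35,0],"twist":[0,0,5]},{"translation":[20,75,0],"twist":[0,0,10]},{"translation":[28,105,-5],"twist":[0,0,15]},{"translation":[30,114,-20],"twist":[0,0,16.7]},{"translation":[30,114,-55],"twist":[0,0,16.7]},{"translation":[30,114,-90],"twist":[0,0,16.7]},{"translation":[30,114,-105],"twist":[0,0,16.7]},{"translation":[30,114,-112],"twist":[0,0,16.7]},{"translation":[30,114,-112],"twist":[0,0,16.7]},{"translation":[30,114,-112],"twist":[0,0,16.7]}]'
python3 -c "
from rig import arm; s=arm.state(); print(s['eef_pos'],s['force'],s['torque'],s['tcp_rot'])"
```

```text
clock: 23.58
eef_pos: [0.5665, -0.023, 0.062]
tcp_rot: [-1.571, -0.002, 0.183]
force: [1.9, 0.1, -1.4]
finger_gap: 0.0212
[ 0.5665258  -0.02301584  0.06195055] [ 1.86388108  0.07056372 -1.39863374] [ 0.00867178 -0.01100295  0.03982204] [-1.5707091  -0.00212127  0.18334127]
```

```bash
python3 -m jog '[{"translation":[0,1,-5],"twist":[0,0,0]},{"translation":[0,1,-9],"twist":[0,0,0]},{"translation":[0,1,-10.5],"twist":[0,0,0]},{"translation":[0,1,-10.5],"twist":[0,0,0]},{"translation":[0,1,-10.5],"twist":[0,0,0]}]'
python3 - <<'E'
from tgt import *
c=capture("scene");cv2.imwrite("pics/s20.png",cv2.resize(c["image"][140:245,165:285],None,fx=6,fy=5.5))
E
```

```text
clock: 24.0
eef_pos: [0.5663, -0.0213, 0.0513]
tcp_rot: [-1.571, -0.002, 0.185]
force: [-1.5, -0.1, 6.6]
finger_gap: 0.021
```

View pics/s20.png

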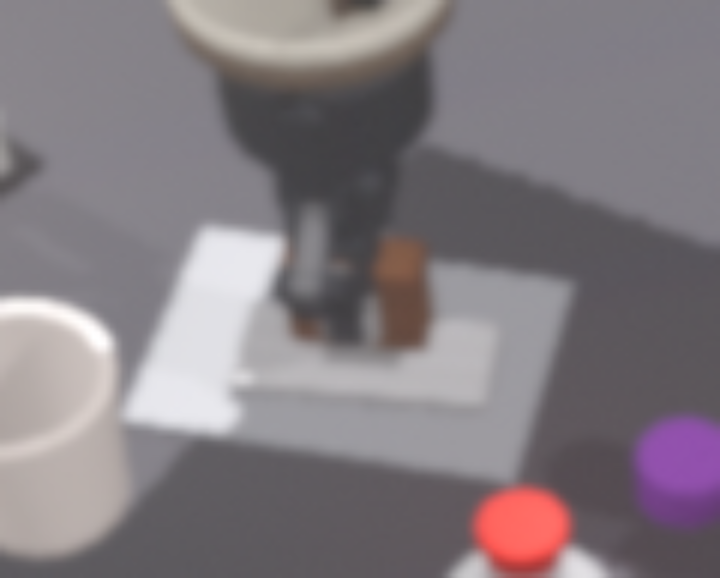

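Foot is on the mat (contact 6.6 N up). I release, then rise and check.

```bash
python3 -m jog '[{"translation":[0,0,0],"twist":[0,0,0]},{"translation":[0,0,0],"twist":[0,0,0]},{"translation":[0,0,0],"twist":[0,0,0]},{"translation":[0,0,0],"twist":[0,0,0]},{"translation":[0,0,15],"twist":[0,0,0]},{"translation":[0,0,50],"twist":[0,0,0]},{"translation":[0,0,90],"twist":[0,0,0]},{"translation":[0,0,130],"twist":[0,0,0]},{"translation":[-20,0,160],"twist":[0,0,0]},{"translation":[-50,0,180],"twist":[0,0,0]}]' 0.4 30
python3 -m jog '[{"translation":[-38,0,10],"twist":[0,0,0]},{"translation":[-76,0,20],"twist":[0,0,0]},{"translation":[-100,0,20],"twist":[0,0,0]},{"translation":[-100,0,20],"twist":[0,0,0]},{"translation":[-100,0,20],"twist":[0,0,0]}]'
python3 - <<'E'
from tgt import *
for n in("scene","top"):
    c=capture(n);cv2.imwrite(f"pics/{n}21.png",cv2.resize(c["image"],None,fx=1.5,fy=1.5))
cv2.imwrite("pics/z21.png",cv2.resize(capture("scene")["image"][120:260,90:290],None,fx=4,fy=4))
s=arm.state();print(s["clock"],s["eef_pos"],s["force"],s["finger_gap"])
E
```

```text
clock: 24.88
eef_pos: [0.517, -0.0213, 0.2335]
tcp_rot: [-1.571, -0.004, 0.185]
force: [1.0, -0.3, 1.4]
finger_gap: 0.0515
clock: 25.3
eef_pos: [0.4155, -0.0212, 0.2512]
tcp_rot: [-1.571, -0.003, 0.184]
force: [0.1, -0.1, -0.6]
finger_gap: 0.0513
25.45 [ 0.4166 -0.0212  0.2503] [-0.637  -0.1587  0.277 ] 0.050910192307907214
```

View pics/z21.png

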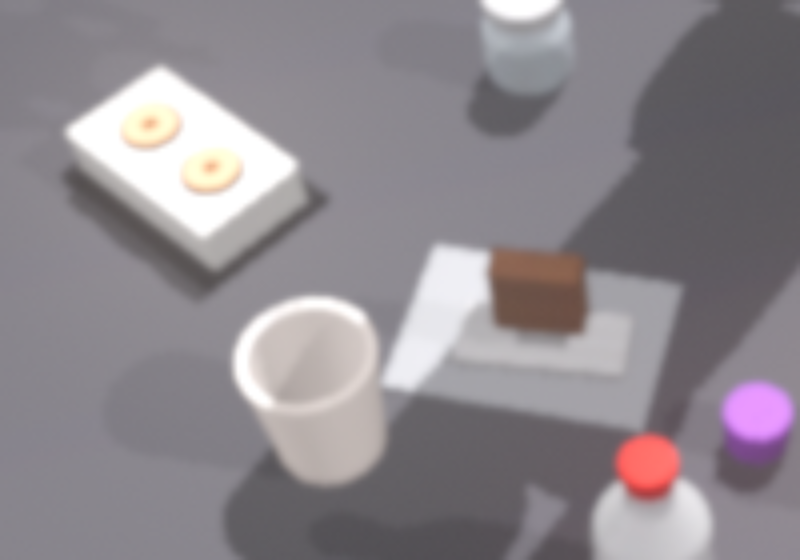

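View pics/top21.png

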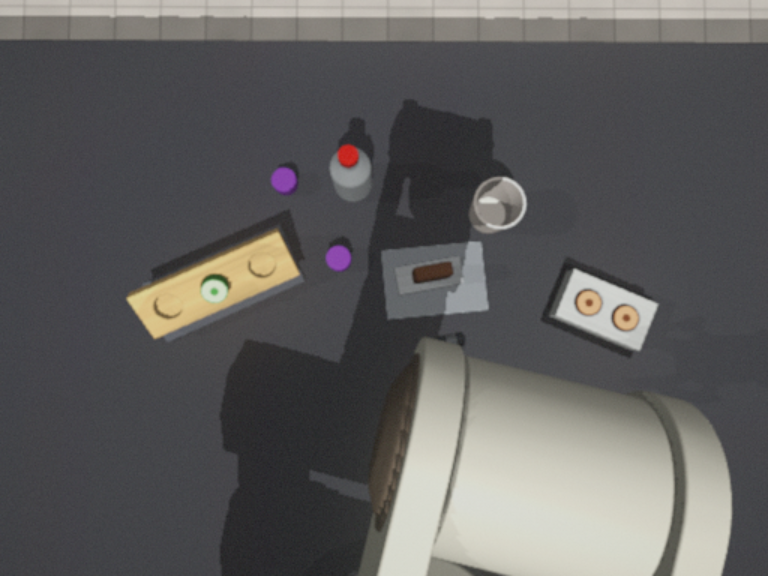

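View pics/scene21.png

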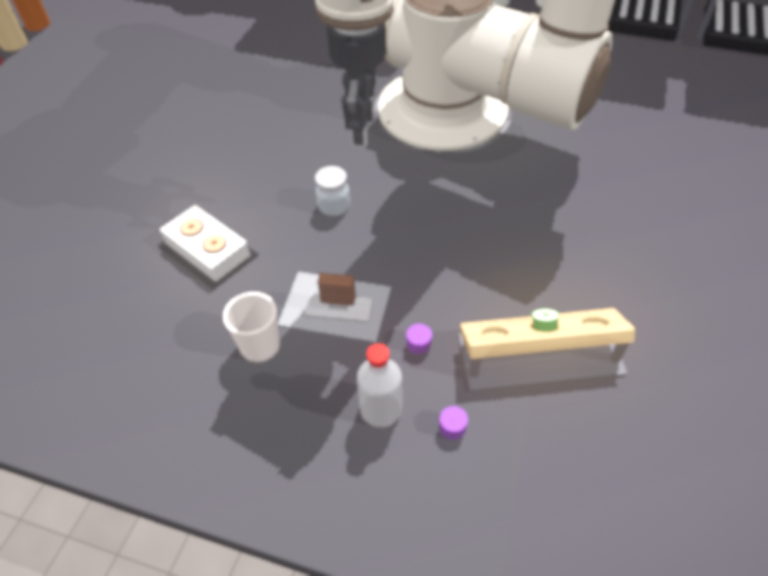

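```bash
python3 - <<'E'
from tgt import *
import pickle
a=pickle.load(open("c3.pkl","rb"))["scene"]; b=capture("scene"); t0=pickle.load(open("c3.pkl","rb"))["top"];
for nm,H in(("p0",H0),("p1",H1)):
    out=[]
    for c,z in((a,.0515),(b,.0415)):
        p=proj(c,[H[0],H[1],z])[0]; im=c["image"].astype(float); sat=np.clip(im[...,2]-im[...,0],0,None)
        yy,xx=np.mgrid[:384,:512]; m=((xx-p[0])**2/81+(yy-p[1])**2/49<1); 
        lid=sat*m; out.append(((xx*lid).sum()/lid.sum(),(yy*lid).sum()/lid.sum()))
        # dark centre dot
        g=im.sum(2); mm=((xx-p[0])**2+(yy-p[1])**2<9); w=np.clip(np.median(g[mm])-g,0,None)*mm; out[-1]+=((xx*w).sum()/w.sum(),(yy*w).sum()/w.sum())
    print(nm,np.round(out,2),"shift",np.round(np.subtract(out[1],out[0]),2),"expect",proj(b,[H[0],H[1],.0415])[0]-proj(a,[H[0],H[1],.0515])[0])
E
```

```text
p0 [[126.74 149.53 125.97 147.65]
 [127.39 151.48 126.96 150.43]] shift [0.65 1.94 0.99 2.78] expect [0.9929 2.7221]
p1 [[142.03 160.57 141.29 158.61]
 [142.52 162.58 142.33 161.18]] shift [0.5  2.01 1.04 2.58] expect [0.9049 2.7047]
```

```bash
python3 -c "
from rig import arm; print(arm.sign_off(), arm.state()['clock'])"
```

```text
the job is handed in; nothing more can be done
the job is handed in; nothing more can be done
```

Both brown pods are in the holder pockets, lid up. I pressed them down together with the tamper, stood it back on its grey mat, and handed in at about 26 s of the 72 s allowed.

- **Pressing:** the tamper stopped moving, and the wrist force then rose from about 5 N to a peak of 52 N. That is well past the 12 N or so needed to bottom both floors. The foot lay flat over both pods, and the tamper did not slip in the grip.
- **Floors:** the scene camera shows the lids dropped about 10.2 mm in pocket0 and 9.5 mm in pocket1, against the expected 10 mm. The 9.5 mm is within the pixel error of the measurement. I take both floors as bottomed, mainly from the force, but I did not check pocket1 with a closer picture.
- **Everything else:** the last pictures show the tamper upright on its mat and the green pod in the middle bore. The cup, syrup, sugar and the two purple pods show no visible movement. The arm is clear of everything.
- **Disagreement:** while putting the first pod in pocket1, it touched the bevel with a side force of about 5 N. The wrist view showed it about 2 mm off the position from the other two cameras, so I shifted it until the force was gone before letting go.

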